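# Pack the slicer's blade inserts away

### The job

Put the vegetable slicer's blades safely away. Push the slicer's thickness grip fully home to its stop at the handle end, and lay every blade insert that is out on the counter flat into the storage case, one on top of the other; square the whole stack up (including an insert that may already be lying in the case) by tapping it in from the open end until all edges are flush against the end wall. Only then put the cover on, right down on the base, and swing the wire bail over it until it is fully down; leave the other things on the counter where they are.

Things in the scene. Friction and masses are not known exactly. Their poses are not given: they have to be found in the camera images.
- slide_top (a point): Thickness grip of the slicer: grey plastic block 14 mm (across) x 24 mm (along its travel) x 22 mm tall, standing on the top of the slicer's near long edge (slicer top 36 mm above the counter). The point is the centre of its top, 60 mm above the counter. It is stiff by about 2 N and stays where it is left.
- slide (a joint): Travel of the thickness grip in m: 0 at the end away from the slicer's handle, 0.060 at its end stop towards the handle (the slicer's own +y).
- slide_stop (a point): Where slide_top comes to lie when the grip is at its end stop (joint slide = 0.060). Its own y axis is the direction of travel towards the stop.
- slicer: Black mandoline slicer lying flat, fixed: body 125 (own x) x 330 (own y) x 36 mm tall, a 80 mm long handle on its +y end. Origin: centre of its underside. Not to be moved.
- case: Grey base of the storage case, fixed. Origin: on its underside, below the centre of the inserts' place: an insert squared up has its origin at case x = 0, y = 0. Base plate 140 x 128 x 6 mm (case x -66 to +74 mm); inserts lie at case z = 6, 16, 26, .. mm (5 fit). x points from the open end to the end wall.
- case_wall (a point): Middle of the inner face of the case's end wall, at its foot: case x = +50, z = 6 mm; axes as the case's. The wall is 5 mm thick, 68 mm wide, its top 58 mm above the counter. Stacks are squared up against it.
- case_open (a point): Middle of the case's open -x end, at the floor: case x = -50, z = 6 mm. A stack squared up is flush with the ends of the side guides here. Guides: 4 mm thick, tops 58 mm above the counter, inner faces 30 mm from the middle at the floor, 33.5 mm at the top, only at case x -50..-28 and 26..50 mm; between them is a gap for the fingers.
- cover: Loose grey cover, a hood open below, 119 (own x) x 89 (own y) x 59 mm tall, walls 3 mm, about 150 g. Origin: centre of its underside. Seated, its origin is at case x = +2, y = 0, z = +6 mm, its x axis along the case's (handle towards the open end); play about 3.5 mm each way.
- cover_handle (a point): Centre of the top of the cover's black handle ridge, 83 mm above the cover's underside, 20 mm from its middle towards -x. The ridge is 32 mm long (x), 12 mm thick (y) and 24 mm tall.
- bail (a joint): Steel wire bail hinged at both sides of the case near its end wall: 0 when fully down over the cover (its stop), 0.85 to 1.15 rad when swung back beyond the end wall (limit 1.25). It swings about the case's y axis through bail_hinge and stays where it is left (about 0.06 N m).
- bail_hinge (a point): Middle of the bail's hinge line, at case x = +46, z = 16 mm; axes as the case's.
- bail_bar (a point): Middle of the bail's round crossbar, 8 mm thick, 104 mm long along the case's y, 59 mm from the hinge line. Down (joint 0) it lies at case x = +22, z = 70 mm, 1 mm over the seated cover's top (65 mm). At joint value q it lies at 114.0 degrees minus q, measured at the hinge from the case's +x upwards.
- insert0: Blade insert that, when there, starts in the case, pulled 7 to 14 mm out of the open end. Black plastic frame with a steel blade panel, a flat plate 100 (own x) x 54 (own y) x 10 mm, about 45 g. Origin: centre of its underside. None at the start if this one is not there today.
- insert1: Blade insert that starts lying on the counter. Black plastic frame with a steel blade panel, a flat plate 100 (own x) x 54 (own y) x 10 mm, about 45 g. Origin: centre of its underside. None at the start if this one is not there today.
- insert2: Blade insert that starts lying on the counter. Black plastic frame with a steel blade panel, a flat plate 100 (own x) x 54 (own y) x 10 mm, about 45 g. Origin: centre of its underside. None at the start if this one is not there today.
- insert3: Blade insert that starts lying on the counter. Black plastic frame with a steel blade panel, a flat plate 100 (own x) x 54 (own y) x 10 mm, about 45 g. Origin: centre of its underside. None at the start if this one is not there today.
- insert4: Blade insert that starts lying on the counter. Black plastic frame with a steel blade panel, a flat plate 100 (own x) x 54 (own y) x 10 mm, about 45 g. Origin: centre of its underside. None at the start if this one is not there today.
- jar_small: Small spice jar, 44 mm wide, 60 mm tall. Bystander, to be left alone. Origin: centre of its underside.
- tumbler: Glass tumbler, 68 mm wide, 95 mm tall. Bystander, to be left alone. Origin: centre of its underside.
- peeler: Flat tool with a black handle, 170 mm long, lying. Bystander, to be left alone. Origin: centre of its underside.
- jar_a: Preserve jar, 72 mm wide, 130 mm tall. Bystander, to be left alone. Origin: centre of its underside.
- jar_b: Oil bottle, 66 mm wide, 170 mm tall. Bystander, to be left alone. Origin: centre of its underside.
- mill: Wooden pepper mill, 56 mm wide, 170 mm tall. Bystander, to be left alone. Origin: centre of its underside.
- ramekin: White bowl, 84 mm wide, 45 mm tall. Bystander, to be left alone. Origin: centre of its underside.

How it is judged (in metres and radians):
On the way, in this order (a step that is already met when the one before it is completed fails the run):
1. all inserts lie in the case, squared up against the end wall, with the cover still off (x of insert0 in the frame of case between -0.003 and 0.004 m and y of insert0 in the frame of case between -0.008 and 0.008 m and z of insert0 in the frame of case between 0.003 and 0.049 m and angle between each of insert0, insert1, insert2, insert3, insert4's own z axis and vertical below 0.06 rad and angle between the x axis of each of insert0, insert1, insert2, insert3, insert4 and the x axis of case, either way round below 0.15 rad and x of insert1 in the frame of case between -0.003 and 0.004 m and y of insert1 in the frame of case between -0.008 and 0.008 m and z of insert1 in the frame of case between 0.003 and 0.049 m and x of insert2 in the frame of case between -0.003 and 0.004 m and y of insert2 in the frame of case between -0.008 and 0.008 m and z of insert2 in the frame of case between 0.003 and 0.049 m and x of insert3 in the frame of case between -0.003 and 0.004 m and y of insert3 in the frame of case between -0.008 and 0.008 m and z of insert3 in the frame of case between 0.003 and 0.049 m and x of insert4 in the frame of case between -0.003 and 0.004 m and y of insert4 in the frame of case between -0.008 and 0.008 m and z of insert4 in the frame of case between 0.003 and 0.049 m and horizontal distance between cover and case above 0.05 m), for 0.2 s.
2. the cover sits right down on the base (z of cover in the frame of case between 0.003 and 0.009 m and x of cover in the frame of case between -0.004 and 0.008 m and y of cover in the frame of case between -0.006 and 0.006 m and angle between cover's own z axis and vertical below 0.04 rad), for 0.2 s.
3. the bail is swung fully down over the cover (value of joint bail below 0.06 rad), for 0.2 s.
At the end, for the whole second after the job is handed in: Each insert present lies flat in the case, within 8 mm of the end wall (3 mm when squared up, before the cover); cover down on the base to 3 mm and level; bail within 0.06 rad of down; grip within 2.5 mm of its end stop; all at rest (all of step 2 and x of insert0 in the frame of case between -0.008 and 0.004 m and y of insert0 in the frame of case between -0.008 and 0.008 m and z of insert0 in the frame of case between 0.003 and 0.049 m and angle between each of insert0, insert1, insert2, insert3, insert4's own z axis and vertical below 0.06 rad and angle between the x axis of each of insert0, insert1, insert2, insert3, insert4 and the x axis of case, either way round below 0.15 rad and x of insert1 in the frame of case between -0.008 and 0.004 m and y of insert1 in the frame of case between -0.008 and 0.008 m and z of insert1 in the frame of case between 0.003 and 0.049 m and x of insert2 in the frame of case between -0.008 and 0.004 m and y of insert2 in the frame of case between -0.008 and 0.008 m and z of insert2 in the frame of case between 0.003 and 0.049 m and x of insert3 in the frame of case between -0.008 and 0.004 m and y of insert3 in the frame of case between -0.008 and 0.008 m and z of insert3 in the frame of case between 0.003 and 0.049 m and x of insert4 in the frame of case between -0.008 and 0.004 m and y of insert4 in the frame of case between -0.008 and 0.008 m and z of insert4 in the frame of case between 0.003 and 0.049 m and value of joint bail below 0.06 rad and value of joint slide above 0.0575 m and linear speed of cover below 0.02 m/s); the robot touches nothing.
It fails at once if another thing on the counter is shoved more than 5 cm (distance of any of jar_small, tumbler, peeler, jar_a, jar_b, mill, ramekin from where it was at the start of the episode above 0.05 m).
It fails at once if a jar, bottle, glass, bowl or the mill is knocked over (angle between any of jar_small, tumbler, jar_a, jar_b, mill, ramekin's own z axis and vertical above 0.6 rad).
Of insert0, insert1, insert2, insert3, insert4 only 4 to 5 are there at a start; the rules pass over those that are not, and their reading is None.
At some moment in a run one of insert1, insert2, insert3, insert4, cover may be knocked a few centimetres aside while the robot is not near it.
Once in a run the grip may slacken for a moment while it holds something.
It also fails if it takes over 208 s, if anything falls off the work surface, if the arm or the gripper's body presses on something with over 40 N, if the wrist force passes 120 N, or if a joint passes its speed limit or range.

### The arm

A 6-joint arm with a two-finger parallel gripper is mounted at the origin on the work surface. World frame = base frame: x ahead of the robot, y to its left, z up, the work surface at z = 0. Lengths are in mm, angles in degrees, forces in N, time in s.
With the tool pointing down it reaches from about 350 to 850 mm from the base axis. Payload 8.1 kg.
Tool frame: the origin (TCP) lies midway between the tips of the shut fingers; the grasp point (between the pads) lies 19 mm behind it (r.pinch_z is the distance from the TCP to the grasp point, in mm); z points along the fingers, y is the line along which they close (so a half turn about z gives the same grasp; the last joint's range is limited). The gripper opens to 85 mm and grips with 20 to 120 N. Pads are 22 mm wide; open, the fingers measure 114 mm over their backs; the gripper's body (76 mm by 85 mm) begins 54 mm behind the grasp point. The pads swing forward as they close: fully open they stand 13 mm farther back than shut.
Start: joints at [68.904, 7.471, 85.268, -0, 87.261, -4.893], TCP at [167.405, 576.178, 231.292] pointing down, gripper open.
Joint ranges: [-169.43, 169.43], [-51.17, 129.36], [1.28, 143.12], [-76.62, 256.62], [0, 156.53], [-152.29, 152.29]. Speed limits (degrees/s): [136.94, 136.94, 159.86, 180, 180, 180].

### API

Orientations are given as [roll, pitch, yaw] about the fixed x, y, z axes, in that order (R = Rz(yaw) Ry(pitch) Rx(roll)).
In Python, from bench import r gives the robot as it stands.
- The arm moves only by the shell command python3 -m jog 'ROWS' [OPENING] [FORCE]. ROWS is JSON, one flat list of numbers, 6 for each row, row after row: the shift along the tool's x, y, z in m, then the turn, a rotation vector about the tool's x, y, z in rad. A call has 1 to 8 rows; each row is the pose to reach, as a shift and turn from the pose commanded when the call began, along the tool's axes at that moment; what a row does not reach only later rows make up. A row lasts 1/8 s, in which the tool goes at most 62.5 mm and 10.7 degrees, less where a joint would pass 70% of its speed; a pose out of reach is approached as far as the arm can. A call with a gripper value outside its range is refused whole. OPENING is the opening, from -1 (shut) to 1 (fully open), set as the call begins (- or left out, the last holds). The fingers move at their own pace and stop on an object; FORCE is the grip in N (left out, the last holds). Time passes only in rows, so rows that repeat a pose let the fingers close. It gives the time, the measured TCP pose, the force, the opening and the grip force at its end, in the units of the state.
- r.sense(): the state, without advancing time (a new reading comes with each control period).
- r.snapshot(name): name is "scene" or "top" or "wrist"; returns a dict with "pixels" (420x560x3 uint8, red, green, blue), "range_z" (420x560 float32, mm along the optical axis (not along the pixel's ray), 0 where there is no reading), "K" (3x3 intrinsics, pixels), "k1" (the pictures are not rectified: a ray, as slopes to the right and down, at radius r is drawn at 1 + k1 r^2 times it, then the intrinsics apply), "rvec" (rotation vector, rad) and "tvec" (3), from world to camera coordinates, as OpenCV has them. Camera axes: x right, y down, z forward; pixel columns grow to the right and rows downward; lengths in mm; the calibration is good to about 2 mm. A picture is of the moment at which its call begins.
- r.hand_in(): hands the job in; it is judged then, once.
Trained networks look in a picture, given as the dict that the camera call returned (one of the last four; its "shot" number tells which), for a name from the list of things; names that differ only in an ending like _2 or _b are one class to them, and where a whole thing is asked for, a point or a joint stands for the part that bears it (a point fixed in the world has none). Each returns a list of dicts, best first, with "score" (0 to 1); they miss things now and then, are a little off and sometimes report something else, mostly with a low value. They report only what shows in the picture. A call takes as long as a camera call.
- r.look_for(picture, target): "bbox" ([left, top, right, bottom] in pixels, round what is visible of it).
- r.outline_of(picture, target): "region" (420x560 bool, what is visible of it) and "bbox" ([left, top, right, bottom] in pixels, round what is visible of it).
The state is a dict: "time": time; "joint_pos": joint angles; "qd": joint speeds; "joint_efforts": joint torques, N m; "tool_pos": TCP position; "tcp_rot": TCP orientation; "ft_force": force on the tool from outside, world axes, zero at the start; "wrist_torque": the same for the moment, N m; "finger_gap": finger opening in mm; "grip_force": force on a finger pad.
Only numpy, scipy, OpenCV 4.12 (cv2) and the standard library are available. Lean on these libraries where they do the work, as an engineer would, in place of code of your own. Each camera call takes 0.05 s, during which the arm holds its last target. There are 200 camera calls.

## Working session

There is one attempt and no reset: what is moved stays moved. The work goes in short steps, Python scripts to look and compute and a shell command to move; the robot and the scene stay as the last step left them, time stands still between calls to the robot, and variables do not carry over. Pictures are saved under pics/ and viewed, at most 14 in all, crops included, and the job is handed in when it is done.

```bash
ls; mkdir -p pics; cat > h.py <<'E'
import numpy as np, cv2
from bench import r
from scipy.spatial.transform import Rotation as R
def cam(p):
    M=cv2.Rodrigues(np.array(p["rvec"],float))[0]; return M,np.array(p["tvec"],float).ravel()
def world(p,mask=None):
    K=np.array(p["K"]);k1=float(p["k1"]);d=p["range_z"]
    v,u=np.nonzero((d>0)&(mask if mask is not None else True))
    dist=np.array([k1,0,0,0,0.])
    n=cv2.undistortPoints(np.c_[u,v].astype(float)[:,None],K,dist)[:,0]
    z=d[v,u]; c=np.c_[n*z[:,None],z]
    M,t=cam(p); return (c-t)@M,u,v
def pix(p,X):
    return cv2.projectPoints(np.array(X,float).reshape(-1,1,3),np.array(p["rvec"],float),np.array(p["tvec"],float),np.array(p["K"]),np.array([float(p["k1"]),0,0,0,0]))[0][:,0]
def save(p,n): cv2.imwrite("pics/"+n+".png",p["pixels"][:,:,::-1])
def rect(P):
    (c,s,a)=cv2.minAreaRect(P[:,:2].astype(np.float32))
    if s[0]<s[1]: s=(s[1],s[0]); a+=90
    return np.round(c,1),np.round(s,1),round((a+90)%180-90,1)
E
cat > s1.py <<'E'
from h import *
for n in ["scene","top"]:
    p=r.snapshot(n); save(p,n)
    np.save("pics/%s.npy"%n,p,allow_pickle=True)
    M,t=cam(p); print(n,"cam at",(-M.T@t).round())
    for k in ["slide_top","slicer","case","cover","cover_handle","bail_bar","insert1","jar_small","tumbler","peeler","jar_a","jar_b","mill","ramekin"]:
        for o in r.outline_of(p,k)[:7]:
            m=cv2.erode(o["region"].astype(np.uint8),np.ones((3,3)))>0
            P,_,_=world(p,m)
            if len(P)<5: print(k,o["score"],o["bbox"],"few");continue
            zt=np.percentile(P[:,2],95); T=P[P[:,2]>zt-6]
            print(k,round(o["score"],2),np.round(o["bbox"]).tolist(),"ztop",zt.round(),*rect(T), "med",np.median(P,0).round())
E
python3 s1.py
```

```text
pics
scene cam at [1101.   62.  871.]
slide_top 0.6 [239.0, 261.0, 245.0, 267.0] ztop 62.0 [690.4 -61.3] [16.2 10.1] -80.5 med [692. -61.  58.]
slicer 0.81 [169.0, 252.0, 355.0, 324.0] ztop 42.0 [742.8  -7.2] [400.4 119.8] 87.7 med [751. -27.  37.]
case 0.91 [141.0, 182.0, 196.0, 233.0] ztop 69.0 [ 590.6 -272.5] [98.2  8.5] -84.6 med [ 564. -268.    7.]
cover 0.69 [365.0, 175.0, 403.0, 221.0] ztop 62.0 [476.  281.4] [115.5  86.2] 4.3 med [495. 277.  57.]
cover_handle 0.61 [361.0, 176.0, 406.0, 230.0] ztop 62.0 [476.1 281.4] [115.6  86.5] 3.7 med [494. 277.  57.]
bail_bar 0.47 [144.0, 216.0, 180.0, 221.0] ztop 72.0 [ 594.7 -302.9] [22.5  5.2] -90.0 med [ 594. -301.   70.]
bail_bar 0.36 [434.0, 221.0, 480.0, 274.0] ztop 168.0 [628.1 424.9] [27.3 23.6] -43.0 med [644. 413. 105.]
insert1 0.9 [157.0, 188.0, 179.0, 213.0] ztop 17.0 [ 501.  -286.8] [92.6 55.6] 15.9 med [ 495. -290.   13.]
insert1 0.88 [231.0, 174.0, 254.0, 205.0] ztop 11.0 [444.5 -94.2] [99.4 47.2] 1.9 med [445. -94.   7.]
insert1 0.86 [222.0, 206.0, 258.0, 248.0] ztop 11.0 [568.1 -81.1] [96.7 49.9] -15.5 med [570. -82.   7
[... 3243 characters left out ...]
, 147.0, 233.0] ztop 134.0 [508.2 451.6] [56.2 52.1] -88.2 med [505. 438. 125.]
jar_a 0.89 [113.0, 208.0, 148.0, 235.0] ztop 134.0 [511.9 450. ] [57.5 54.9] 47.2 med [507. 438. 126.]
jar_a 0.78 [128.0, 172.0, 155.0, 199.0] ztop 171.0 [625.5 423.2] [27.4 24.6] 2.6 med [615. 412. 116.]
jar_b 0.89 [113.0, 208.0, 148.0, 235.0] ztop 134.0 [511.9 450. ] [57.5 54.9] 47.2 med [507. 438. 126.]
jar_b 0.78 [128.0, 172.0, 155.0, 199.0] ztop 171.0 [625.5 423.2] [27.4 24.6] 2.6 med [615. 412. 116.]
mill 0.69 [407.0, 217.0, 436.0, 235.0] ztop 169.0 [ 500.7 -439.7] [26.6 26.5] -0.0 med [ 496. -428.  124.]
ramekin 0.68 [201.0, 263.0, 230.0, 288.0] ztop 39.0 [344.2 178.9] [75.9 65.4] 77.2 med [347. 183.  16.]
```

```bash
python3 -c "
import cv2
a=cv2.imread('pics/scene.png')[130:330,50:490];cv2.imwrite('pics/sc.png',cv2.resize(a,(792,360),interpolation=cv2.INTER_CUBIC))
a=cv2.imread('pics/top.png')[120:310,100:450];cv2.imwrite('pics/tc.png',cv2.resize(a,(798,433),interpolation=cv2.INTER_CUBIC))"
```

```text
(no output)
```

View pics/sc.png

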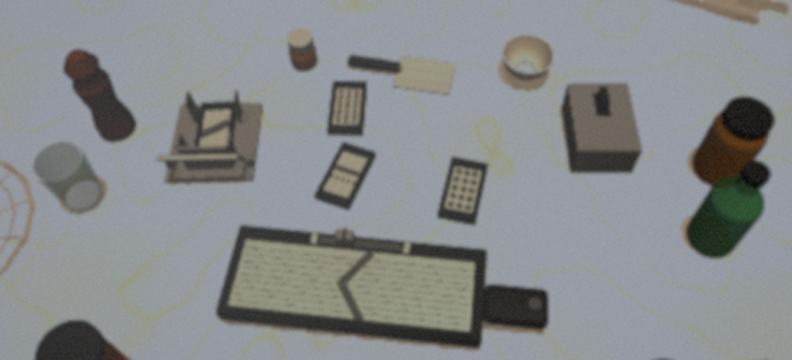

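View pics/tc.png

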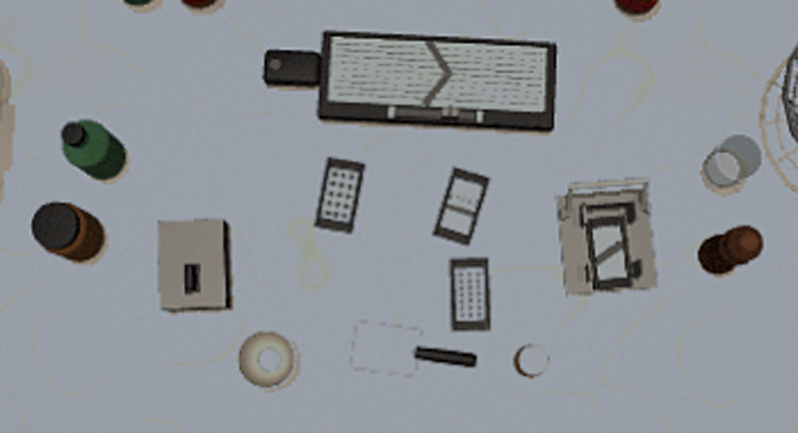

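The pictures show three inserts on the counter (tc.png at 340,195; 460,205; 470,293) and one in the case (608,250). The bail is swung back at the top of the case. The cover's handle is towards the robot, and the grip sits on the slicer's near edge at 450,110.

```bash
cat >> h.py <<'E'
def plan(*wps):
    """waypoints (x,y,z,yaw) tool down; prints the tool-frame shift (m) / turn (rad) of each from the one before"""
    s=r.sense(); p=np.array(s["tool_pos"]); Q=R.from_euler("xyz",s["tcp_rot"],degrees=True)
    for x,y,z,w in wps:
        q=R.from_euler("xyz",[180,0,w],degrees=True)
        d=Q.inv().apply(np.array([x,y,z])-p)/1000; a=(Q.inv()*q).as_rotvec()
        n=max(np.ceil(np.linalg.norm(d)/.0625),np.ceil(np.linalg.norm(a)/.186))
        print((x,y,z,w),"->",d.round(4).tolist(),a.round(4).tolist(),"rows>=",int(n)); p=np.array([x,y,z],float);Q=q
E
python3 -c "
from h import *
s=r.sense();print(s['tool_pos'],s['tcp_rot'],s['finger_gap'],s['time'],r.pinch_z)
plan((500,-60,400,0)); plan((500,-60,400,90));plan((500,-60,400,-90))
p=r.snapshot('wrist');print(p['K'],p['k1'],p['rvec'],p['tvec']);M,t=cam(p);print(-M.T@t,M)"
```

```text
[167.43277447 576.19120104 231.28798214] [1.79999009e+02 6.15902418e-04 1.63796213e+02] 85.44779129876007 1.5 18.700000000000003
(500, -60, 400, 0) -> [-0.4969, -0.5181, -0.1687] [0.0, -0.0, 2.8588] rows>= 16
(500, -60, 400, 90) -> [-0.4969, -0.5181, -0.1687] [0.0, -0.0, 1.288] rows>= 12
(500, -60, 400, -90) -> [-0.4969, -0.5181, -0.1687] [0.0, 0.0, -1.8536] rows>= 12
[[315.84613248   0.         278.19258764]
 [  0.         315.84613248 208.09047054]
 [  0.           0.           1.        ]] 0.0185145561669604 [-2.32266232 -1.74373352 -0.24846931] [-599.65768244  -35.22717795  379.14149604]
[ 98.05531547 596.09248376 373.6809737 ] [[ 2.79122713e-01  9.60255393e-01 -3.01876609e-04]
 [ 9.21952686e-01 -2.67901125e-01  2.79700254e-01]
 [ 2.68502805e-01 -7.83490098e-02 -9.60087328e-01]]
```

```bash
python3 -m jog '[-0.4,-0.41,-0.17,0,0,0.283,-0.4,-0.41,-0.17,0,0,0.283,-0.4,-0.41,-0.17,0,0,0.283,-0.4,-0.41,-0.17,0,0,0.283,-0.4,-0.41,-0.17,0,0,0.283,-0.4,-0.41,-0.17,0,0,0.283,-0.4,-0.41,-0.17,0,0,0.283,-0.4,-0.41,-0.17,0,0,0.283]'
cat > look.py <<'E'
import sys
from h import *
p=r.snapshot("wrist"); save(p,sys.argv[1]); 
for k in sys.argv[2:]:
  for o in r.outline_of(p,k)[:6]:
    if o["score"]<.3: continue
    m=cv2.erode(o["region"].astype(np.uint8),np.ones((3,3)))>0
    P,_,_=world(p,m)
    if len(P)<20: continue
    zt=np.percentile(P[:,2],90); T=P[abs(P[:,2]-zt)<4]
    print(k,round(o["score"],2),np.round(o["bbox"]).tolist(),"ztop",zt.round(1),*rect(T))
print(r.sense()["tool_pos"],r.sense()["tcp_rot"],r.sense()["time"])
E
python3 look.py w1 insert1
```

```text
time: 2.55
tool_pos: [393.6, 151.5, 374.5]
tcp_rot: [179.9, 0.0, 147.6]
ft_force: [1.0, 0.2, 1.1]
finger_gap: 85.4
grip_force: 0.0
insert1 0.96 [281.0, 239.0, 327.0, 297.0] ztop 10.3 [575.4  88.8] [97.9 49.1] -9.3
insert1 0.57 [198.0, 277.0, 242.0, 333.0] ztop 10.3 [562.9 -80.6] [100.2  54.6] -16.8Traceback (most recent call last):
  File "look.py", line 8, in <module>
    P,_,_=world(p,m)
          ~~~~~^^^^^
  File "h.py", line 10, in world
    n=cv2.undistortPoints(np.c_[u,v].astype(float)[:,None],K,dist)[:,0]
      ~~~~~~~~~~~~~~~~~~~^^^^^^^^^^^^^^^^^^^^^^^^^^^^^^^^^^^^^^^^^
cv2.error: OpenCV(4.12.0) /io/opencv/modules/calib3d/src/undistort.dispatch.cpp:347: error: (-215:Assertion failed) CV_IS_MAT(_src) && CV_IS_MAT(_dst) && (_src->rows == 1 || _src->cols == 1) && (_dst->rows == 1 || _dst->cols == 1) && _src->cols + _src->rows - 1 == _dst->rows + _dst->cols - 1 && (CV_MAT_TYPE(_src->type) == CV_32FC2 || CV_MAT_TYPE(_src->type) == CV_64FC2) && (CV_MAT_TYPE(_dst->type) == CV_32FC2 || CV_MAT_TYPE(_dst->type) == CV_64FC2) in function 'cvUndistortPointsInternal'
```

```bash
sed -i 's/    P,_,_=world(p,m)\n    if/&/; s/    if o\["score"\]<.3: continue/    if o["score"]<.3 or o["region"].sum()<200: continue/' look.py; python3 -c "
from h import *
plan((480,-200,350,180))"
```

```text
(480, -200, 350, 180) -> [-0.2598, -0.2471, 0.0264] [0.0002, 0.0042, -0.5735] rows>= 6
```

```bash
python3 -m jog '[-0.26,-0.247,0.026,0,0.004,-0.573,-0.26,-0.247,0.026,0,0.004,-0.573,-0.26,-0.247,0.026,0,0.004,-0.573,-0.26,-0.247,0.026,0,0.004,-0.573,-0.26,-0.247,0.026,0,0.004,-0.573,-0.26,-0.247,0.026,0,0.004,-0.573,-0.26,-0.247,0.026,0,0.004,-0.573,-0.26,-0.247,0.026,0,0.004,-0.573]'
python3 look.py w2 insert1 case bail_bar slide_top
```

```text
time: 3.65
tool_pos: [480.1, -194.7, 346.9]
tcp_rot: [179.9, -0.3, -179.7]
ft_force: [-0.3, 0.3, -0.5]
finger_gap: 85.5
grip_force: 0.0
insert1 0.98 [328.0, 105.0, 363.0, 176.0] ztop 10.3 [440.6 -94.7] [99.  51.1] 2.9
insert1 0.84 [323.0, 183.0, 374.0, 248.0] ztop 10.3 [562.5 -81.9] [97.5 51.8] -15.6
insert1 0.72 [426.0, 194.0, 478.0, 261.0] ztop 10.4 [576.   87.3] [98.2 55.7] -9.0
insert1 0.37 [278.0, 52.0, 309.0, 94.0] ztop 60.8 [ 350.  -178.4] [36.6 33.7] -15.0
case 0.78 [173.0, 139.0, 268.0, 253.0] ztop 57.1 [ 522.4 -286.1] [123.5 106.5] 8.7
bail_bar 0.82 [181.0, 215.0, 261.0, 252.0] ztop 71.4 [ 587.3 -278.1] [106.6   5.5] -84.2
bail_bar 0.69 [525.0, 36.0, 560.0, 100.0] ztop 44.4 [352.3 153.6] [74.2 29.8] 16.5
bail_bar 0.52 [170.0, 143.0, 267.0, 253.0] ztop 57.6 [ 521.9 -284.6] [120.5 104.6] 6.7
slide_top 0.8 [351.0, 294.0, 369.0, 309.0] ztop 61.0 [682.8 -64.4] [19.4 11.4] 77.0
slide_top 0.58 [320.0, 184.0, 376.0, 250.0] ztop 10.3 [562.1 -82.1] [98.  51.8] -16.4
slide_top 0.56 [31.0, 161.0, 140.0, 223.0] ztop 164.7 [ 498.6 -439.2] [29.2 24.6] 30.1
[ 480.38433556 -193.09541878  348.15717737] [ 1.79948746e+02 -1.62232406e-01 -1.79469500e+02] 3.9
```

View pics/w2.png

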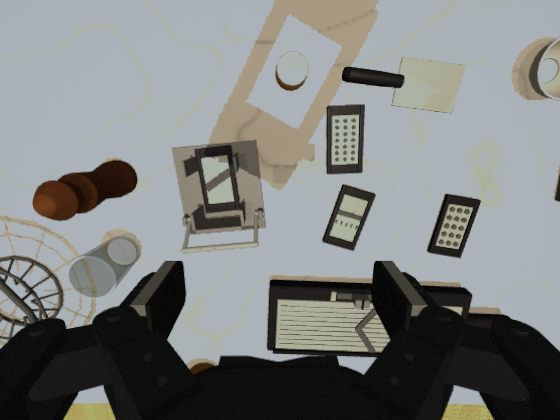

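The wrist view shows the case at about (220,190), with its insert and the bail at (220,248). The three counter inserts are at (345,140), (350,217) and (455,225). I'll fit the case pose from the depth data next.

```bash
cat > case.py <<'E'
from h import *
p=r.snapshot("wrist"); P,u,v=world(p)
near=(abs(P[:,0]-535)<110)&(abs(P[:,1]+280)<110)
B=P[near&(P[:,2]>3.5)&(P[:,2]<8.5)]; 
# keep largest blob
print("floor z",np.median(P[near&(abs(P[:,2])<3),2]))
g=np.zeros((300,300),np.uint8); ij=(B[:,:2]-[385,-430]).astype(int); g[ij[:,0],ij[:,1]]=1
g=cv2.morphologyEx(g,cv2.MORPH_CLOSE,np.ones((5,5))); n,l,st,_=cv2.connectedComponentsWithStats(g); i=1+np.argmax(st[1:,4])
B=B[l[ij[:,0],ij[:,1]]==i]; print("base",rect(B),len(B))
for lo,hi in [(50,60),(62,76),(13,18)]:
    T=P[near&(P[:,2]>lo)&(P[:,2]<hi)]; print(lo,hi,rect(T),len(T))
T=P[near&(P[:,2]>52)&(P[:,2]<60)]; c=np.deg2rad(6)
X=T[:,:2]@np.array([[np.cos(c),-np.sin(c)],[np.sin(c),np.cos(c)]]); W=X
for k in range(2): print(np.histogram(W[:,k],bins=np.arange(W[:,k].min(),W[:,k].max()+4,4)))
T=P[near&(P[:,2]>62)&(P[:,2]<76)];print("bar",T.mean(0),np.percentile(T[:,2],[5,50,95]))
E
python3 case.py
```

```text
floor z -0.15994655949916037
base (array([ 516.5, -285.2]), array([141.3, 129.4]), 5.5) 3233
50 60 (array([ 522.5, -284.5]), array([122.3, 107.8]), 6.4) 565
62 76 (array([ 587.2, -277.8]), array([111.6,  10.8]), -85.0) 451
13 18 (array([ 506.5, -283.5]), array([122.8, 114.2]), -84.2) 1871
(array([ 21,  26,  25,  24,  24,  19,   0,   0,   0,   0,   0,   0,   0,
         0,   0,   0,   0,   0,   0,  17,  19,  17,  20,  18,  21, 135,
        81,   0,   4,  32,   4]), array([429.03125966, 433.03125966, 437.03125966, 441.03125966,
       445.03125966, 449.03125966, 453.03125966, 457.03125966,
       461.03125966, 465.03125966, 469.03125966, 473.03125966,
       477.03125966, 481.03125966, 485.03125966, 489.03125966,
       493.03125966, 497.03125966, 501.03125966, 505.03125966,
       509.03125966, 513.03125966, 517.03125966, 521.03125966,
       525.03125966, 529.03125966, 533.03125966, 537.03125966,
       541.03125966, 545.03125966, 549.03125966, 553.03125966]))
(array([15,  5,  0,  7, 96, 64, 15, 12,  9, 14, 14,  8, 14, 14, 13, 12, 10,
       14, 14, 10, 12, 19, 96,  0,  0,  5, 15]), array([-390.99510216, -386.99510216, -382.99510216, -378.99510216,
       -374.99510216, -370.99510216, -366.99510216, -362.99510216,
       -358.99510216, -354.99510216, -350.99510216, -346.99510216,
       -342.99510216, -338.99510216, -334.99510216, -330.99510216,
       -326.99510216, -322.99510216, -318.99510216, -314.99510216,
       -310.99510216, -306.99510216, -302.99510216, -298.99510216,
       -294.99510216, -290.99510216, -286.99510216, -282.99510216]))
bar [ 587.03513464 -277.97624885   69.57317989] [65.29645189 70.06247791 71.76356143]
```

```bash
python3 -c "
from h import *
plan((562.5,-82,60,164),(562.5,-82,-2,164))"
```

```text
(562.5, -82, 60, 164) -> [-0.084, 0.1103, 0.288] [0.0004, -0.003, 0.2884] rows>= 6
(562.5, -82, -2, 164) -> [0.0, -0.0, 0.062] [0.0, 0.0, 0.0] rows>= 1
```

```bash
python3 -m jog '[-0.084,0.110,0.288,0,-0.003,0.288,-0.084,0.110,0.288,0,-0.003,0.288,-0.084,0.110,0.288,0,-0.003,0.288,-0.084,0.110,0.288,0,-0.003,0.288,-0.084,0.110,0.288,0,-0.003,0.288,-0.084,0.110,0.288,0,-0.003,0.288,-0.084,0.110,0.288,0,-0.003,0.288,-0.084,0.110,0.288,0,-0.003,0.288]' 1 40
python3 look.py w3 insert1
python3 -c "
from h import *
plan((562.5,-82,-2,164))"
```

```text
time: 4.95
tool_pos: [564.2, -84.6, 62.5]
tcp_rot: [180.0, 0.2, 163.9]
ft_force: [-0.8, 0.0, 0.4]
finger_gap: 85.3
grip_force: 0.0
insert1 0.89 [136.0, 1.0, 275.0, 133.0] ztop 10.2 [452.9 -94. ] [73.5 52.9] 3.0
insert1 0.79 [496.0, 92.0, 560.0, 255.0] ztop 10.1 [574.5  79.7] [98.5 38.5] -9.5
insert1 0.74 [0.0, 224.0, 26.0, 276.0] ztop 15.9 [ 528.7 -257.6] [23.1 10.8] -28.7
insert1 0.74 [239.0, 146.0, 328.0, 296.0] ztop 10.3 [563.3 -81.5] [100.2  53.7] -16.3
[563.92886197 -84.74933722  62.20163981] [179.97469829   0.20339409 163.86850279] 5.05
(562.5, -82, -2, 164) -> [0.0024, 0.0022, 0.0642] [0.0004, 0.0036, -0.0023] rows>= 2
```

View pics/w3.png

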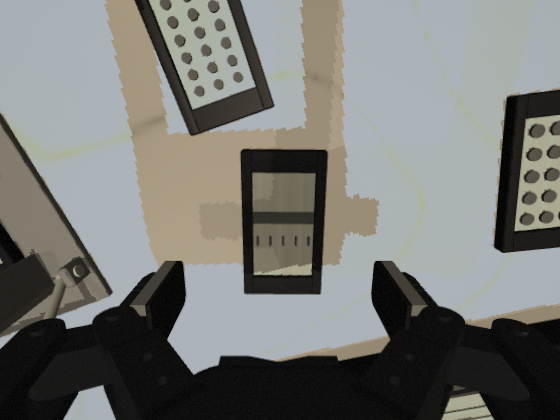

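Insert A sits between the fingers and lies square to them.

```bash
python3 -m jog '[0,0,0.03,0,0,0,0,0,0.055,0,0,0,0,0,0.062,0,0,0,0,0,0.062,0,0,0]' 
python3 -m jog '[0,0,0,0,0,0,0,0,0,0,0,0,0,0,0,0,0,0,0,0,0,0,0,0,0,0,0,0,0,0,0,0,0,0,0,0]' -1 40
python3 -m jog '[0,0,-0.05,0,0,0,0,0,-0.1,0,0,0,0,0,-0.1,0,0,0,0,0,-0.1,0,0,0]' 
python3 look.py w4 insert1
python3 -c "
from h import *
c=np.deg2rad(5.8);o=np.array([512.3,-285.5])-6*np.array([np.cos(c),np.sin(c)])
print(o);plan((*o,100,-174.2),(*o,17,-174.2))"
```

```text
time: 5.55
tool_pos: [562.6, -84.0, -1.9]
tcp_rot: [180.0, -0.0, 163.9]
ft_force: [-0.3, -1.0, -0.5]
finger_gap: 85.6
grip_force: 0.0
time: 6.3
tool_pos: [563.4, -83.9, -1.0]
tcp_rot: [180.0, 0.1, 163.9]
ft_force: [-0.1, 0.2, 6.2]
finger_gap: 52.5
grip_force: 42.1
time: 6.8
tool_pos: [562.3, -83.7, 97.4]
tcp_rot: [180.0, -0.0, 163.9]
ft_force: [0.1, -0.5, -1.4]
finger_gap: 52.7
grip_force: 42.7
insert1 0.97 [0.0, 179.0, 58.0, 285.0] ztop 16.1 [ 524.  -271.4] [81.  39.5] -29.8
insert1 0.97 [150.0, 1.0, 275.0, 133.0] ztop 10.2 [445.9 -94.2] [87.4 53.7] 2.9
insert1 0.56 [214.0, 168.0, 342.0, 357.0] ztop 108.6 [559.9 -83.3] [96.6 53.5] -16.0
insert1 0.56 [465.0, 92.0, 560.0, 241.0] ztop 10.1 [575.9  87.8] [100.   55.1] -9.5
insert1 0.4 [1.0, 257.0, 95.0, 367.0] ztop 70.9 [ 584.6 -250.8] [52.6  7.4] -84.4
[561.07996092 -83.38869516  95.6909522 ] [179.98490326  -0.21710184 163.91592882] 6.9
[ 506.33071575 -286.10633778]
(np.float64(506.3307157470272), np.float64(-286.1063377830977), 100, -174.2) -> [-0.0035, -0.2099, -0.0044] [0.001, -0.0037, -0.3819] rows>= 4
(np.float64(506.3307157470272), np.float64(-286.1063377830977), 17, -174.2) -> [-0.0, -0.0, 0.083] [0.0, 0.0, 0.0] rows>= 2
```

```bash
python3 -m jog '[-0.003,-0.21,-0.01,0.001,-0.003,-0.382,-0.003,-0.21,-0.01,0.001,-0.003,-0.382,-0.003,-0.21,-0.01,0.001,-0.003,-0.382,-0.003,-0.21,-0.01,0.001,-0.003,-0.382,-0.003,-0.21,-0.01,0.001,-0.003,-0.382,-0.003,-0.21,-0.01,0.001,-0.003,-0.382,-0.003,-0.21,-0.01,0.001,-0.003,-0.382]'
python3 look.py w5 insert1
python3 case.py | grep -v ' \['
python3 -c "
from h import *
c=np.deg2rad(5.8);o=np.array([512.3,-285.5])-6*np.array([np.cos(c),np.sin(c)])
plan((*o,60,-174.2),(*o,17,-174.2))"
```

```text
time: 7.78
tool_pos: [507.1, -284.9, 106.5]
tcp_rot: [180.0, 0.1, -174.1]
ft_force: [0.6, 0.2, -0.7]
finger_gap: 52.2
grip_force: 42.7
insert1 0.96 [236.0, 139.0, 314.0, 169.0] ztop 16.6 [ 460.9 -291.3] [52.  19.3] -84.1
insert1 0.73 [482.0, 78.0, 560.0, 214.0] ztop 10.1 [440.5 -96. ] [99.9 55.2] 3.3
insert1 0.72 [212.0, 163.0, 341.0, 357.0] ztop 117.6 [ 504.8 -284.9] [97.2 52.9] 5.7
[ 507.27232436 -285.11505688  106.95433472] [-1.79983572e+02  9.15184341e-02 -1.74109873e+02] 7.875
floor z -0.22883844815773013
base (array([ 499.5, -286.5]), array([128.5, 106.8]), -84.0) 6379
50 60 (array([ 503. , -255.7]), array([148.6,  62.2]), 41.7) 90
62 76 (array([ 587. , -277.1]), array([92.6,  8.4]), -84.5) 303
13 18 (array([ 461.1, -290.2]), array([69.1, 20.7]), -84.1) 1831
(array([80,  0,  0,  0,  0,  0,  0,  0,  0,  0,  0,  0,  0,  0,  0,  0,  0,
        0,  0,  0,  0,  0,  0,  0,  0,  0,  0,  0,  0,  0,  1]), array([430.04820138, 434.04820138, 438.04820138, 442.04820138,
       446.04820138, 450.04820138, 454.04820138, 458.04820138,
       462.04820138, 466.04820138, 470.04820138, 474.04820
[... 379 characters left out ...]
0,  0,  0,  0,  0,
       14, 23,  0,  0,  1]), array([-374.35459523, -370.35459523, -366.35459523, -362.35459523,
       -358.35459523, -354.35459523, -350.35459523, -346.35459523,
       -342.35459523, -338.35459523, -334.35459523, -330.35459523,
       -326.35459523, -322.35459523, -318.35459523, -314.35459523,
       -310.35459523, -306.35459523, -302.35459523, -298.35459523,
       -294.35459523, -290.35459523, -286.35459523]))
(np.float64(506.3307157470272), np.float64(-286.1063377830977), 60, -174.2) -> [0.0011, -0.0007, 0.0471] [-0.0005, 0.0018, 0.0014] rows>= 1
(np.float64(506.3307157470272), np.float64(-286.1063377830977), 17, -174.2) -> [-0.0, -0.0, 0.043] [0.0, 0.0, 0.0] rows>= 1
```

View pics/w5.png

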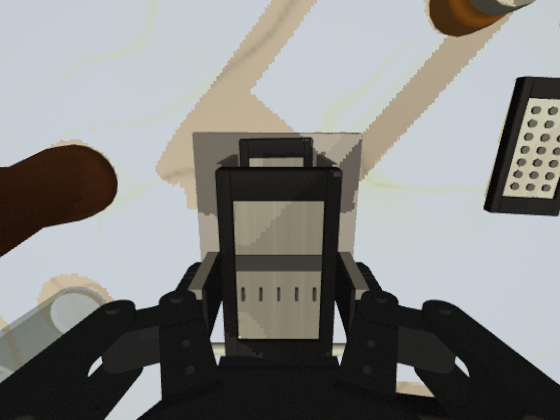

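```bash
python3 -m jog '[-0.0014,-0.0013,0.03,0,0,0,-0.0014,-0.0013,0.06,0,0,0,-0.0014,-0.0013,0.08,0,0,0,-0.0014,-0.0013,0.087,0,0,0,-0.0014,-0.0013,0.09,0,0,0,-0.0014,-0.0013,0.09,0,0,0]' 
python3 -c "
from h import *
s=r.sense();print(s['ft_force'],s['tool_pos'],s['wrist_torque'])"
```

```text
time: 8.68
tool_pos: [509.3, -287.9, 18.2]
tcp_rot: [-179.9, 0.2, -174.2]
ft_force: [0.3, -0.0, -0.8]
finger_gap: 52.8
grip_force: 42.7
[ 0.30020399 -0.02155279 -0.75054674] [ 509.3329685  -287.92743812   18.18198412] [ 0.01120478 -0.00430482 -0.00232861]
```

```bash
python3 -m jog '[0,0,0.002,0,0,0,0,0,0.002,0,0,0]' 
python3 -m jog '[0,0,0,0,0,0,0,0,0,0,0,0,0,0,0,0,0,0,0,0,0,0,0,0]' 0.7
python3 -m jog '[0,0,-0.05,0,0,0,0,0,-0.1,0,0,0,0,0,-0.16,0,0,0,0,0,-0.16,0,0,0]' 1 
python3 look.py w6 insert1
python3 -c "
from h import *
plan((440.6,-95.2,60,-177),(440.6,-95.2,-2,-177))"
```

```text
time: 8.93
tool_pos: [508.9, -287.7, 15.7]
tcp_rot: [-179.9, 0.1, -174.2]
ft_force: [0.2, -0.7, -0.4]
finger_gap: 52.7
grip_force: 42.7
time: 9.43
tool_pos: [508.7, -287.6, 15.3]
tcp_rot: [-180.0, 0.1, -174.2]
ft_force: [1.1, -0.8, -0.1]
finger_gap: 72.5
grip_force: 0.0
time: 9.93
tool_pos: [511.7, -289.7, 182.5]
tcp_rot: [-179.5, 0.6, -174.2]
ft_force: [-0.4, -1.2, -0.7]
finger_gap: 85.8
grip_force: 0.0
insert1 0.65 [252.0, 134.0, 309.0, 236.0] ztop 26.4 [ 507.9 -287.4] [98.4 51.9] 6.1
insert1 0.64 [449.0, 77.0, 530.0, 187.0] ztop 10.2 [440.  -96.1] [97.8 54.3] 2.3
[ 508.90432809 -287.79427481  176.28009081] [-179.87199589    0.20807044 -174.20098338] 10.025
(440.6, -95.2, 60, -177) -> [0.0489, 0.1988, 0.1157] [-0.0021, 0.0037, 0.0488] rows>= 4
(440.6, -95.2, -2, -177) -> [0.0, -0.0, 0.062] [0.0, 0.0, 0.0] rows>= 1
```

View pics/w6.png

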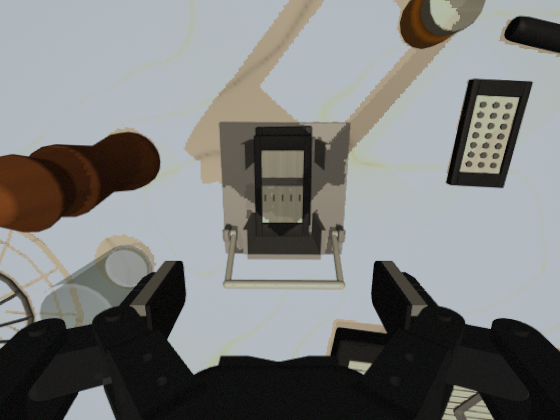

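The insert lies flat on top of the other one in the case, its image spanning (252..309, 134..236). Next is insert B.

```bash
python3 -m jog '[0.049,0.1985,0.116,-0.002,0.003,0.052,0.049,0.1985,0.116,-0.002,0.003,0.052,0.049,0.1985,0.116,-0.002,0.003,0.052,0.049,0.1985,0.116,-0.002,0.003,0.052,0.049,0.1985,0.116,-0.002,0.003,0.052,0.049,0.1985,0.116,-0.002,0.003,0.052,0.049,0.1985,0.116,-0.002,0.003,0.052]'
python3 look.py w7 insert1
python3 -c "
from h import *
plan((440.2,-95.5,-2,-177.3))"
```

```text
time: 10.9
tool_pos: [440.7, -96.0, 59.7]
tcp_rot: [180.0, 0.0, -177.2]
ft_force: [0.8, -0.6, -0.3]
finger_gap: 85.0
grip_force: 0.0
insert1 0.79 [461.0, 394.0, 494.0, 420.0] ztop 9.8 [578.5  68.2] [25.5 18.4] -4.6
insert1 0.78 [236.0, 154.0, 325.0, 298.0] ztop 10.2 [440.1 -94.5] [99.4 53.1] 3.4
insert1 0.61 [0.0, 230.0, 45.0, 326.0] ztop 15.8 [ 479.5 -262.7] [64.1  6.9] 9.8
insert1 0.57 [0.0, 247.0, 27.0, 346.0] ztop 25.9 [ 492.4 -264.1] [69.3 14.6] -10.4
[440.6488121  -95.98986215  59.70457294] [ 1.79961252e+02  7.85771957e-03 -1.77250385e+02] 11.0
(440.2, -95.5, -2, -177.3) -> [0.0004, 0.0005, 0.0617] [0.0007, 0.0001, 0.0009] rows>= 1
```

```bash
python3 -m jog '[0,0.001,0.03,0,0,0,0,0.001,0.055,0,0,0,0,0.001,0.062,0,0,0,0,0.001,0.062,0,0,0]' 
python3 -m jog '[0,0,0,0,0,0,0,0,0,0,0,0,0,0,0,0,0,0,0,0,0,0,0,0,0,0,0,0,0,0,0,0,0,0,0,0]' -1 40
python3 -m jog '[0,0,-0.05,0,0,0,0,0,-0.1,0,0,0,0,0,-0.12,0,0,0,0,0,-0.12,0,0,0]' 
python3 -c "
from h import *
plan((508,-286.3,115,-174.2),(508,-286.3,27,-174.2))"
```

```text
time: 11.5
tool_pos: [439.8, -94.2, -2.8]
tcp_rot: [179.9, -0.1, -177.2]
ft_force: [1.3, -0.3, 1.2]
finger_gap: 85.8
grip_force: 0.0
time: 12.25
tool_pos: [440.8, -94.3, -1.6]
tcp_rot: [180.0, 0.1, -177.2]
ft_force: [-1.1, -0.5, 4.3]
finger_gap: 52.6
grip_force: 41.8
time: 12.75
tool_pos: [441.7, -94.6, 119.6]
tcp_rot: [-180.0, 0.2, -177.2]
ft_force: [-0.1, 0.5, 0.3]
finger_gap: 52.6
grip_force: 42.9
(508, -286.3, 115, -174.2) -> [-0.0568, -0.1947, 0.0049] [-0.0008, 0.0039, -0.0519] rows>= 4
(508, -286.3, 27, -174.2) -> [-0.0, -0.0, 0.088] [0.0, 0.0, 0.0] rows>= 2
```

```bash
python3 -m jog '[-0.057,-0.195,0.005,-0.001,0.003,-0.052,-0.057,-0.195,0.005,-0.001,0.003,-0.052,-0.057,-0.195,0.005,-0.001,0.003,-0.052,-0.057,-0.195,0.005,-0.001,0.003,-0.052,-0.057,-0.195,0.005,-0.001,0.003,-0.052,-0.057,-0.195,0.005,-0.001,0.003,-0.052,-0.057,-0.195,0.005,-0.001,0.003,-0.052]'
python3 look.py w8 insert1
python3 -c "
from h import *
plan((508,-286.3,27,-174.2))"
```

```text
time: 13.62
tool_pos: [506.2, -284.5, 111.7]
tcp_rot: [179.8, -0.2, -174.1]
ft_force: [-0.0, -0.4, 0.3]
finger_gap: 52.7
grip_force: 47.4
insert1 0.85 [236.0, 150.0, 310.0, 169.0] ztop 26.7 [ 464.3 -291.9] [51.5 11.3] -83.4
insert1 0.74 [216.0, 169.0, 344.0, 361.0] ztop 123.4 [ 503.6 -284.3] [95.6 53.9] 5.8
insert1 0.67 [239.0, 137.0, 313.0, 153.0] ztop 16.7 [ 454.8 -291.4] [53.2  7.4] -84.1
[ 506.42958327 -284.93534443  112.01209006] [ 179.8720315    -0.20867512 -174.1258293 ] 13.725
(508, -286.3, 27, -174.2) -> [-0.0017, -0.0017, 0.085] [0.0022, -0.0036, 0.0013] rows>= 2
```

```bash
python3 -m jog '[-0.003,-0.0015,0.03,0,0,0,-0.003,-0.0015,0.06,0,0,0,-0.003,-0.0015,0.08,0,0,0,-0.003,-0.0015,0.085,0,0,0,-0.003,-0.0015,0.086,0,0,0,-0.003,-0.0015,0.086,0,0,0]' 
python3 -m jog '[0,0,0,0,0,0,0,0,0,0,0,0,0,0,0,0,0,0,0,0,0,0,0,0]' 0.7
python3 -m jog '[0,0,-0.05,0,0,0,0,0,-0.1,0,0,0,0,0,-0.16,0,0,0,0,0,-0.16,0,0,0]' 1 
python3 look.py w9 insert1
python3 -c "
from h import *
plan((530,-100,160,177),(575.5,88.3,60,170.5))"
```

```text
time: 14.48
tool_pos: [510.0, -287.6, 27.0]
tcp_rot: [179.9, -0.1, -174.2]
ft_force: [-0.6, -0.4, -1.4]
finger_gap: 52.5
grip_force: 47.4
time: 14.98
tool_pos: [509.2, -287.0, 25.8]
tcp_rot: [179.9, -0.2, -174.2]
ft_force: [-0.4, 0.1, 0.3]
finger_gap: 72.6
grip_force: 0.0
time: 15.48
tool_pos: [513.1, -289.5, 192.9]
tcp_rot: [-179.7, 0.3, -174.2]
ft_force: [0.2, -0.6, -0.6]
finger_gap: 85.3
grip_force: 0.0
insert1 0.95 [252.0, 137.0, 313.0, 237.0] ztop 36.4 [ 510.2 -286.9] [98.9 53.7] 5.5
insert1 0.88 [255.0, 124.0, 311.0, 223.0] ztop 16.6 [ 454.3 -291.5] [51.   7.6] -82.9
[ 510.29594293 -287.6605759   186.65746876] [ 1.79942296e+02 -1.32052069e-01 -1.74202191e+02] 15.575
(530, -100, 160, 177) -> [-0.0386, 0.1847, 0.0268] [0.0008, -0.0024, 0.1535] rows>= 4
(575.5, 88.3, 60, 170.5) -> [-0.0356, 0.1904, 0.1] [0.0, -0.0, 0.1134] rows>= 4
```

```bash
python3 -m jog '[-0.039,0.185,0.027,0,0,0.153,-0.039,0.185,0.027,0,0,0.153,-0.039,0.185,0.027,0,0,0.153,-0.039,0.185,0.027,0,0,0.153]'
python3 -m jog '[-0.036,0.19,0.1,0,0,0.113,-0.036,0.19,0.1,0,0,0.113,-0.036,0.19,0.1,0,0,0.113,-0.036,0.19,0.1,0,0,0.113,-0.036,0.19,0.1,0,0,0.113,-0.036,0.19,0.1,0,0,0.113]'
python3 look.py w10 insert1
python3 -c "
from h import *
plan((575.5,88.3,-2,170.5))"
```

```text
time: 16.08
tool_pos: [528.0, -94.8, 155.7]
tcp_rot: [179.8, -0.5, 177.3]
ft_force: [-1.1, -0.4, -0.4]
finger_gap: 85.2
grip_force: 0.0
time: 16.82
tool_pos: [574.7, 87.6, 58.5]
tcp_rot: [180.0, -0.3, 170.5]
ft_force: [-0.3, 0.6, 0.3]
finger_gap: 85.4
grip_force: 0.0
insert1 0.77 [236.0, 158.0, 324.0, 305.0] ztop 10.2 [576.   88.7] [98.8 52.9] -9.8
[575.45142514  87.37510336  59.53229151] [179.94181127  -0.22277619 170.47316651] 16.925
(575.5, 88.3, -2, 170.5) -> [-0.0001, 0.0009, 0.0615] [0.001, -0.0039, -0.0005] rows>= 1
```

```bash
python3 -m jog '[0,0.001,0.03,0,0,0,0,0.001,0.055,0,0,0,0,0.001,0.061,0,0,0,0,0.001,0.061,0,0,0]' 
python3 -m jog '[0,0,0,0,0,0,0,0,0,0,0,0,0,0,0,0,0,0,0,0,0,0,0,0,0,0,0,0,0,0,0,0,0,0,0,0]' -1 40
python3 -m jog '[0,0,-0.05,0,0,0,0,0,-0.1,0,0,0,0,0,-0.14,0,0,0,0,0,-0.14,0,0,0]' 
python3 -c "
from h import *
plan((530,-100,135,177),(508,-286.3,125,-174.2))"
```

```text
time: 17.42
tool_pos: [575.3, 89.2, -1.3]
tcp_rot: [179.9, -0.2, 170.5]
ft_force: [-0.1, -0.6, 0.6]
finger_gap: 85.1
grip_force: 0.0
time: 18.18
tool_pos: [576.3, 89.9, -0.2]
tcp_rot: [179.9, -0.1, 170.6]
ft_force: [-2.0, -0.7, 6.1]
finger_gap: 52.4
grip_force: 42.4
time: 18.68
tool_pos: [578.9, 89.9, 143.6]
tcp_rot: [179.8, 0.2, 170.6]
ft_force: [-0.1, -0.3, -0.2]
finger_gap: 52.8
grip_force: 42.5
(530, -100, 135, 177) -> [0.0171, -0.1954, 0.0079] [0.003, 0.0045, -0.1123] rows>= 4
(508, -286.3, 125, -174.2) -> [0.0122, -0.1872, 0.01] [0.0, 0.0, -0.1536] rows>= 4
```

```bash
python3 -m jog '[0.017,-0.195,0.006,0.001,0.003,-0.112,0.017,-0.195,0.006,0.001,0.003,-0.112,0.017,-0.195,0.006,0.001,0.003,-0.112,0.017,-0.195,0.006,0.001,0.003,-0.112]'
python3 -m jog '[0.012,-0.187,0.01,0,0,-0.153,0.012,-0.187,0.01,0,0,-0.153,0.012,-0.187,0.01,0,0,-0.153,0.012,-0.187,0.01,0,0,-0.153,0.012,-0.187,0.01,0,0,-0.153,0.012,-0.187,0.01,0,0,-0.153]'
python3 look.py w11 insert1
python3 -c "
from h import *
plan((508,-286.3,37,-174.2))"
```

```text
time: 19.18
tool_pos: [525.1, -103.2, 130.8]
tcp_rot: [180.0, -0.5, 176.7]
ft_force: [0.2, 0.7, -0.7]
finger_gap: 52.5
grip_force: 42.5
time: 19.92
tool_pos: [505.4, -284.2, 121.6]
tcp_rot: [179.8, -0.4, -174.1]
ft_force: [-0.1, 0.5, -1.0]
finger_gap: 52.4
grip_force: 42.5
insert1 0.96 [237.0, 157.0, 308.0, 171.0] ztop 36.6 [ 464.4 -292.1] [51.5  8.8] -84.1
insert1 0.67 [238.0, 149.0, 308.0, 154.0] ztop 26.2 [ 458.8 -291.8] [49.3  0.3] -84.2
insert1 0.66 [239.0, 141.0, 309.0, 153.0] ztop 16.7 [ 454.7 -291.9] [50.5  6.2] -83.1
insert1 0.61 [217.0, 170.0, 340.0, 366.0] ztop 132.0 [ 503.8 -284. ] [96.  53.8] 5.7
[ 505.44390163 -284.48516995  121.86746596] [ 179.86846027   -0.40713838 -174.13816094] 20.025
(508, -286.3, 37, -174.2) -> [-0.003, -0.0023, 0.0848] [0.0023, -0.0071, 0.0011] rows>= 2
```

```bash
python3 -m jog '[-0.003,-0.0015,0.03,0,0,0,-0.003,-0.0015,0.06,0,0,0,-0.003,-0.0015,0.08,0,0,0,-0.003,-0.0015,0.085,0,0,0,-0.003,-0.0015,0.085,0,0,0]' 
python3 -m jog '[0,0,0,0,0,0,0,0,0,0,0,0,0,0,0,0,0,0,0,0,0,0,0,0]' 0.7
python3 -m jog '[0,0,-0.05,0,0,0,0,0,-0.1,0,0,0,0,0,-0.16,0,0,0,0,0,-0.16,0,0,0]' 1 
python3 look.py w12 insert1
python3 -c "
from h import *
c=np.deg2rad(5.8);o=np.array([512.3,-285.5])-100*np.array([np.cos(c),np.sin(c)])
plan((*o,120,-174.2),(*o,9,-174.2))"
```

```text
time: 20.65
tool_pos: [507.9, -287.0, 37.4]
tcp_rot: [179.9, -0.4, -174.2]
ft_force: [0.9, -0.5, -0.7]
finger_gap: 52.4
grip_force: 42.5
time: 21.15
tool_pos: [507.5, -287.2, 37.1]
tcp_rot: [179.9, -0.4, -174.3]
ft_force: [-0.3, 0.4, -0.4]
finger_gap: 72.4
grip_force: 0.0
time: 21.65
tool_pos: [511.8, -289.4, 204.1]
tcp_rot: [-179.7, 0.1, -174.3]
ft_force: [1.6, -0.5, -0.7]
finger_gap: 85.4
grip_force: 0.0
[ 509.14577964 -287.6466829   197.90904546] [ 179.96833205   -0.30810736 -174.25767897] 21.75
(np.float64(412.81192911712117), np.float64(-295.6056297182946), 120, -174.2) -> [0.0962, 0.0017, 0.0784] [0.0006, -0.0054, -0.001] rows>= 2
(np.float64(412.81192911712117), np.float64(-295.6056297182946), 9, -174.2) -> [-0.0, -0.0, 0.111] [0.0, 0.0, 0.0] rows>= 2
```

View pics/w12.png

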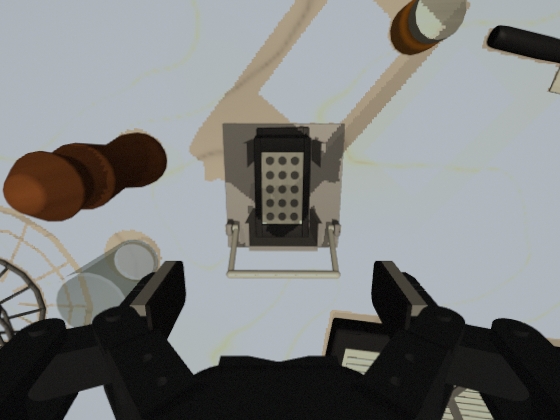

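The stack of four lies in the case, at (283,185) in the image. I'll shut the fingers and tap it in from the open end.

```bash
python3 -m jog '[0.096,0.0017,0.078,0,-0.004,0,0.096,0.0017,0.078,0,-0.004,0,0.096,0.0017,0.078,0,-0.004,0,0.096,0.0017,0.078,0,-0.004,0]' -1 40
python3 -m jog '[0,0,0.05,0,0,0,0,0,0.1,0,0,0,0,0,0.110,0,0,0,0,0,0.110,0,0,0]' 
python3 -m jog '[-0.01,0,0,0,0,0,-0.02,0,0,0,0,0,-0.025,0,0,0,0,0,-0.029,0,0,0,0,0,-0.033,0,0,0,0,0,-0.036,0,0,0,0,0,-0.036,0,0,0,0,0]' 
python3 -c "
from h import *
s=r.sense();print(s['ft_force'],s['tool_pos']); c=np.deg2rad(5.8)
d=np.array(s['tool_pos'])[:2]-[512.3,-285.5];print('case xy',d@[np.cos(c),np.sin(c)],d@[-np.sin(c),np.cos(c)])"
```

```text
time: 22.25
tool_pos: [411.9, -294.7, 118.5]
tcp_rot: [179.8, -0.2, -174.3]
ft_force: [0.4, -0.7, 1.4]
finger_gap: 11.9
grip_force: 0.0
time: 22.75
tool_pos: [413.1, -295.3, 10.5]
tcp_rot: [179.9, -0.2, -174.2]
ft_force: [1.1, -0.1, 0.5]
finger_gap: -0.1
grip_force: 0.0
time: 23.62
tool_pos: [447.9, -291.3, 9.4]
tcp_rot: [179.9, -0.2, -174.3]
ft_force: [-1.2, -0.8, 0.5]
finger_gap: 0.1
grip_force: 0.6
[-1.15947398 -0.82760022  0.51989234] [ 447.88406068 -291.29734268    9.39003316]
case xy -64.6720333606209 0.7419719081757572
```

Now I'll advance in 1 mm steps until the force rises at the wall.

```bash
for i in 1 2; do python3 -m jog '[-0.001,0,0,0,0,0,-0.001,0,0,0,0,0]' | egrep 'pos|force'; done
python3 -m jog '[-0.001,0,0,0,0,0,-0.001,0,0,0,0,0]' | egrep 'pos|force';
```

```text
tool_pos: [448.7, -291.2, 9.4]
ft_force: [-1.5, -0.4, 1.3]
grip_force: 1.2
tool_pos: [449.9, -291.1, 9.4]
ft_force: [-2.3, -0.3, 0.3]
grip_force: 0.8
tool_pos: [451.0, -291.0, 9.4]
ft_force: [-0.2, -0.6, -1.1]
grip_force: 0.6
```

```bash
for i in 1 2; do python3 -m jog '[-0.001,0,0,0,0,0,-0.001,0,0,0,0,0]' | egrep 'pos|ft_force'; done
python3 look.py w13 insert1
```

```text
tool_pos: [452.0, -290.9, 9.4]
ft_force: [-1.2, 0.3, 1.1]
tool_pos: [452.9, -290.8, 9.4]
ft_force: [-1.2, 0.2, -0.1]
insert1 0.7 [274.0, 337.0, 283.0, 364.0] ztop 46.4 [ 470.2 -288.9] [12.6  3.6] 5.7
insert1 0.56 [220.0, 283.0, 332.0, 298.0] ztop 15.0 [ 463.  -290.7] [52.6  2.4] -84.7
insert1 0.53 [151.0, 248.0, 406.0, 359.0] ztop 6.6 [ 479.3 -288.3] [127.3  66. ] -84.1
[ 452.93584591 -290.81539346    9.46020908] [ 1.79887058e+02 -1.66258951e-01 -1.74257033e+02] 24.975
```

View pics/w13.png

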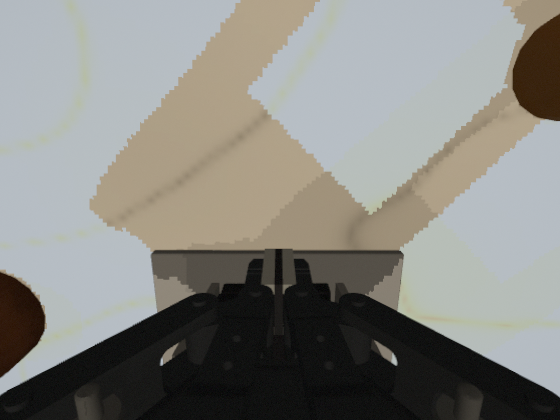

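The front edge of the lowest insert is at about case x -49.6 by this estimate, so it is almost flush. There is no wall resistance yet, so I'll go on gently.

```bash
for i in 1 2 3; do python3 -m jog '[-0.001,0,0,0,0,0,-0.001,0,0,0,0,0]' | egrep 'pos|ft_force'; done
```

```text
tool_pos: [453.0, -290.8, 9.4]
ft_force: [-6.0, -0.0, 3.0]
tool_pos: [453.1, -290.8, 9.5]
ft_force: [-10.9, -0.7, 7.9]
tool_pos: [453.1, -290.8, 9.4]
ft_force: [-18.4, -0.5, 11.7]
```

```bash
python3 -m jog '[0.02,0,0,0,0,0,0.04,0,0,0,0,0,0.04,0,-0.05,0,0,0,0.0,0,-0.1,0,0,0,-0.02,0,-0.15,0,0,0,-0.02,0,-0.2,0,0,0,-0.02,0,-0.2,0,0,0,-0.02,0,-0.2,0,0,0]' 
cat > stack.py <<'E'
from h import *
p=r.snapshot("wrist"); P,u,v=world(p); c=np.deg2rad(5.8)
d=P[:,:2]-[512.3,-285.5]; X=d@[np.cos(c),np.sin(c)]; Y=d@[-np.sin(c),np.cos(c)]; Z=P[:,2]
m=(abs(Y)<22)&(abs(X)<75)
for lo,hi in [(10,18),(20,28),(30,38),(42,49)]:
    k=m&(Z>lo)&(Z<hi); print(lo,k.sum(),np.percentile(X[k],[0,2,50,98,100]).round(1) if k.sum() else "")
k=m&(abs(Z-46)<2)&(abs(X)<45)
A=np.c_[X[k],Y[k],np.ones(k.sum())]; print("slope",np.linalg.lstsq(A,Z[k],rcond=None)[0].round(4), "z",Z[k].mean())
k=(abs(X)<56)&(abs(Y)<40)&(abs(Z-46)<2); print(rect(np.c_[X[k],Y[k]]))
save(p,"st")
E
python3 stack.py
```

```text
time: 26.72
tool_pos: [476.5, -288.8, 209.3]
tcp_rot: [179.9, -0.1, -174.3]
ft_force: [0.3, 0.2, -0.2]
finger_gap: -0.2
grip_force: 0.0
10 60 [-49.6 -49.5 -49.3 -48.7 -48.7]
20 47 [-49.6 -49.5 -49.2 -48.8 -48.7]
30 45 [-49.5 -49.4 -49.1 -48.9 -48.7]
42 2950 [-49.5 -48.2 -13.   31.2  36.9]
slope [-1.19000e-02  1.04000e-02  4.51415e+01] z 45.35108089978542
(array([0.3, 0.5]), array([99.1, 73. ]), -0.1)
```

The stack is flush at -49.3 on all levels. Next is the thickness grip.

```bash
python3 -c "
from h import *
plan((600,-130,200,178))"
```

```text
(600, -130, 200, 178) -> [-0.1394, 0.1452, 0.0081] [0.0028, -0.0043, 0.1351] rows>= 4
```

```bash
python3 -m jog '[-0.139,0.145,0.008,0,0,0.135,-0.139,0.145,0.008,0,0,0.135,-0.139,0.145,0.008,0,0,0.135,-0.139,0.145,0.008,0,0,0.135,-0.139,0.145,0.008,0,0,0.135]'
python3 look.py w14 slide_top slicer
python3 - <<'E'
from h import *
p=r.snapshot("wrist");P,u,v=world(p)
k=(P[:,2]>52)&(P[:,2]<64)&(abs(P[:,0]-685)<40)&(P[:,1]>-150)&(P[:,1]<60); print(rect(P[k]),k.sum(),np.median(P[k],0))
k=(P[:,2]>30)&(P[:,2]<42)&(abs(P[:,0]-685)<60)&(P[:,1]>-220)&(P[:,1]<100); T=P[k]
for y in range(-180,20,40):
    t=T[abs(T[:,1]-y)<6]; print(y,t[:,0].min() if len(t) else None)
plan((685,-112,110,178),(685,-112,48,178))
E
```

```text
time: 27.4
tool_pos: [599.5, -129.9, 199.3]
tcp_rot: [179.9, -0.4, 178.1]
ft_force: [-0.3, -0.9, 0.0]
finger_gap: -0.1
grip_force: 0.0
slide_top 0.92 [335.0, 267.0, 359.0, 288.0] ztop 60.9 [683.6 -63.8] [21.5 11.5] -87.3
slicer 0.97 [210.0, 252.0, 560.0, 359.0] ztop 38.9 [736.  -14.5] [387.9 119.9] 87.9
slicer 0.39 [131.0, 69.0, 152.0, 133.0] ztop 16.3 [ 507.5 -259.9] [54.6  2.5] 5.8
[ 599.1486061  -132.06847388  200.69879349] [179.92155439  -0.25588281 177.9146661 ] 27.55
(array([686.3, -62.6]), array([24. , 16.5]), 87.1) 355 [683.62786773 -63.74058188  59.35816189]
-180 668.8429448988044
-140 None
-100 672.1648198364373
-60 673.930318392463
-20 675.1663495331113
(685, -112, 110, 178) -> [-0.0853, 0.0232, 0.0907] [0.0014, -0.0039, -0.0018] rows>= 3
(685, -112, 48, 178) -> [0.0, -0.0, 0.062] [0.0, 0.0, 0.0] rows>= 1
```

View pics/w14.png

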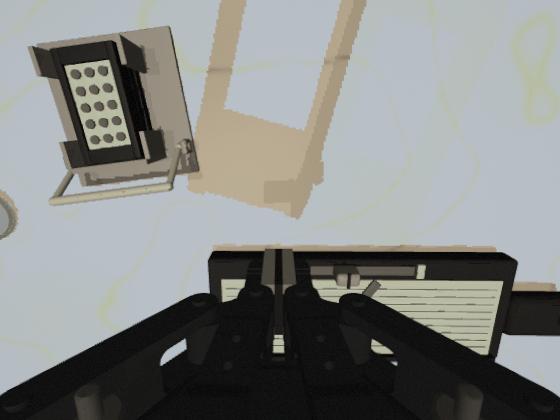

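```bash
python3 -m jog '[-0.085,0.02,0.09,0,0,0,-0.085,0.02,0.09,0,0,0,-0.085,0.02,0.09,0,0,0,-0.085,0.02,0.09,0,0,0,-0.085,0.02,0.12,0,0,0,-0.085,0.02,0.151,0,0,0,-0.085,0.02,0.151,0,0,0]'
python3 -m jog '[0,0.01,0,0,0,0,0,0.02,0,0,0,0,0,0.027,0,0,0,0,0,0.034,0,0,0,0,0,0.041,0,0,0,0,0,0.048,0,0,0,0,0,0.055,0,0,0,0,0,0.055,0,0,0,0]'
python3 look.py w15 slide_top
```

```text
time: 28.48
tool_pos: [684.2, -114.2, 51.0]
tcp_rot: [179.9, -0.2, 177.9]
ft_force: [-0.6, 0.5, -0.2]
finger_gap: -0.1
grip_force: 0.0
time: 29.48
tool_pos: [686.9, -57.5, 49.7]
tcp_rot: [179.9, -0.2, 178.0]
ft_force: [-0.8, 0.2, 1.0]
finger_gap: -0.1
grip_force: 0.0
slide_top 0.78 [306.0, 247.0, 359.0, 294.0] ztop 61.1 [686.4 -31.5] [21.4 15.8] -83.6
slide_top 0.74 [3.0, 220.0, 559.0, 399.0] ztop 39.0 [720.6 -46.9] [323.7 101.4] 85.4
[686.39605642 -57.94998047  49.1586565 ] [179.87765432  -0.29677223 178.02437111] 29.575
```

```bash
for i in 1 2 3; do python3 -m jog '[0,0.003,0,0,0,0,0,0.006,0,0,0,0,0,0.006,0,0,0,0]' | egrep 'tool_pos|ft_f'; done
```

```text
tool_pos: [687.2, -52.2, 49.8]
ft_force: [0.5, -0.2, -0.7]
tool_pos: [687.7, -46.0, 50.2]
ft_force: [-0.5, -0.8, -0.1]
tool_pos: [687.9, -40.0, 50.2]
ft_force: [0.1, -0.5, -0.9]
```

```bash
for i in 1 2 3; do python3 -m jog '[0,0.002,0,0,0,0,0,0.004,0,0,0,0,0,0.004,0,0,0,0]' | egrep 'tool_pos|ft_f'; done; python3 look.py w16 slide_top
```

```text
tool_pos: [688.0, -37.8, 50.2]
ft_force: [-1.5, -7.7, -0.1]
tool_pos: [688.0, -37.1, 50.2]
ft_force: [-1.3, -18.6, -0.9]
tool_pos: [688.0, -36.5, 50.3]
ft_force: [-2.0, -30.9, -1.0]
slide_top 0.75 [301.0, 247.0, 350.0, 293.0] ztop 61.3 [687.3 -12.1] [20. 16.] -84.7
[688.01497039 -36.57414051  50.34774116] [-179.51973325   -0.18441183  177.80396098] 31.925
```

The grip is against its stop: the force rose to 31 N with no more travel. I'll back off and go to the cover.

```bash
python3 -m jog '[0,-0.015,0,0,0,0,0,-0.015,-0.05,0,0,0,0,-0.015,-0.11,0,0,0,0,-0.015,-0.17,0,0,0,0,-0.015,-0.2,0,0,0,0,-0.015,-0.2,0,0,0]'
python3 look.py w17 slide_top
python3 -c "
from h import *
plan((590,90,250,180),(470,250,240,184))"
```

```text
time: 32.67
tool_pos: [690.3, -43.4, 254.8]
tcp_rot: [179.9, 0.2, 178.0]
ft_force: [0.1, 0.2, -0.4]
finger_gap: -0.1
grip_force: 0.0
slide_top 0.92 [294.0, 172.0, 315.0, 188.0] ztop 61.5 [687.2 -13.8] [21.8 14.3] 89.9
[688.24309047 -43.26174068 249.4115115 ] [179.87636684  -0.21211721 178.0341277 ] 32.775
(590, 90, 250, 180) -> [0.1028, 0.1298, 0.0001] [0.0022, -0.0037, -0.0343] rows>= 3
(470, 250, 240, 184) -> [0.12, 0.16, 0.01] [0.0, 0.0, -0.0698] rows>= 4
```

```bash
python3 -m jog '[0.103,0.13,0,0,0,-0.034,0.103,0.13,0,0,0,-0.034,0.103,0.13,0,0,0,-0.034]' 1 60
python3 -m jog '[0.12,0.16,0.01,0,0,-0.07,0.12,0.16,0.01,0,0,-0.07,0.12,0.16,0.01,0,0,-0.07,0.12,0.16,0.01,0,0,-0.07,0.12,0.16,0.01,0,0,-0.07,0.12,0.16,0.01,0,0,-0.07]'
python3 look.py w18 cover cover_handle
python3 - <<'E'
from h import *
p=r.snapshot("wrist");P,u,v=world(p)
k=(P[:,2]>72)&(P[:,2]<90)&(abs(P[:,0]-455)<80)&(abs(P[:,1]-277)<80); print("ridge",rect(P[k]),k.sum(),np.median(P[k],0))
k=(P[:,2]>54)&(P[:,2]<64)&(abs(P[:,0]-475)<100)&(abs(P[:,1]-277)<100); print("top",rect(P[k]),k.sum(),np.median(P[k],0))
E
```

```text
time: 33.15
tool_pos: [587.1, 91.8, 247.6]
tcp_rot: [179.9, -0.5, -180.0]
ft_force: [-0.0, -0.4, 0.0]
finger_gap: 54.3
grip_force: 0.0
time: 33.9
tool_pos: [470.6, 248.7, 240.5]
tcp_rot: [179.9, -0.2, -176.1]
ft_force: [-0.1, -0.1, 0.2]
finger_gap: 85.3
grip_force: 0.0
cover 0.63 [269.0, 128.0, 359.0, 242.0] ztop 60.2 [469.9 283.9] [118.7  87. ] 3.5
cover_handle 0.85 [269.0, 127.0, 357.0, 243.0] ztop 60.2 [470.  283.4] [118.7  86.1] 3.5
[470.83282293 248.73245326 241.08111023] [ 179.90617898   -0.19646149 -176.14859444] 34.05
ridge (array([450.8, 282.1]), array([31.5, 12. ]), 2.6) 423 [450.23064834 281.56273819  82.34899752]
top (array([470.5, 283.7]), array([118.9,  89.1]), 3.8) 8872 [468.50141717 283.01246598  58.86023502]
```

View pics/w18.png

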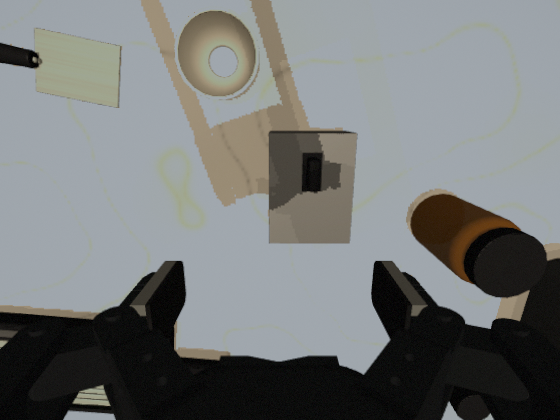

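The cover is at (312,185) in the picture with its handle at (312,172), and nothing is near the ridge. Ready to grasp.

```bash
python3 -c "
from h import *
plan((451,282,110,-176.4),(451,282,64,-176.4))"
```

```text
(451, 282, 110, -176.4) -> [0.0171, 0.0342, 0.1313] [0.0017, -0.0033, 0.0045] rows>= 3
(451, 282, 64, -176.4) -> [0.0, -0.0, 0.046] [0.0, 0.0, 0.0] rows>= 1
```

```bash
python3 -m jog '[0.017,0.034,0.1,0,-0.002,0.004,0.017,0.034,0.13,0,-0.002,0.004,0.017,0.034,0.13,0,-0.002,0.004,0.017,0.034,0.155,0,-0.002,0.004,0.017,0.034,0.170,0,-0.002,0.004,0.017,0.034,0.177,0,-0.002,0.004,0.017,0.034,0.177,0,-0.002,0.004]'
python3 -m jog '[0,0,0,0,0,0,0,0,0,0,0,0,0,0,0,0,0,0,0,0,0,0,0,0,0,0,0,0,0,0,0,0,0,0,0,0,0,0,0,0,0,0,0,0,0,0,0,0]' -1 90
python3 -m jog '[0,0,-0.03,0,0,0,0,0,-0.07,0,0,0,0,0,-0.11,0,0,0,0,0,-0.12,0,0,0,0,0,-0.12,0,0,0]'
python3 -c "
from h import *
plan((560,0,195,180),(495,-287.3,190,-174.2))"
```

```text
time: 34.98
tool_pos: [450.7, 282.8, 65.0]
tcp_rot: [179.9, -0.0, -176.3]
ft_force: [0.2, 0.4, 0.4]
finger_gap: 85.6
grip_force: 0.0
time: 35.98
tool_pos: [450.3, 282.9, 64.6]
tcp_rot: [179.9, -0.1, -176.3]
ft_force: [-0.9, -1.1, 4.0]
finger_gap: 9.7
grip_force: 88.5
time: 36.6
tool_pos: [450.3, 282.7, 184.0]
tcp_rot: [179.9, -0.1, -176.3]
ft_force: [-1.0, 0.1, -2.4]
finger_gap: 9.5
grip_force: 88.3
(560, 0, 195, 180) -> [-0.091, -0.2892, -0.0117] [0.002, -0.0011, 0.0652] rows>= 5
(495, -287.3, 190, -174.2) -> [0.065, -0.2873, 0.005] [0.0, 0.0, -0.1012] rows>= 5
```

```bash
python3 -m jog '[-0.091,-0.289,-0.012,0,0,0.065,-0.091,-0.289,-0.012,0,0,0.065,-0.091,-0.289,-0.012,0,0,0.065,-0.091,-0.289,-0.012,0,0,0.065,-0.091,-0.289,-0.012,0,0,0.065,-0.091,-0.289,-0.012,0,0,0.065]'
python3 -m jog '[0.065,-0.287,0.005,0,0,-0.101,0.065,-0.287,0.005,0,0,-0.101,0.065,-0.287,0.005,0,0,-0.101,0.065,-0.287,0.005,0,0,-0.101,0.065,-0.287,0.005,0,0,-0.101,0.065,-0.287,0.005,0,0,-0.101,0.065,-0.287,0.005,0,0,-0.101,0.065,-0.287,0.005,0,0,-0.101]'
cat > cov.py <<'E'
from h import *
p=r.snapshot("wrist");P,u,v=world(p); c=np.deg2rad(5.8); save(p,"cov")
s=r.sense(); t=np.array(s["tool_pos"]); zt=t[2]-5
d=P[:,:2]-[512.3,-285.5]; X=d@[np.cos(c),np.sin(c)]; Y=d@[-np.sin(c),np.cos(c)]; Z=P[:,2]
near=(abs(X)<90)&(abs(Y)<80)
k=near&(abs(Z-zt)<6)&(X<-24); T=np.c_[X,Y,Z][k]
q=T[:,:2]; print("cover top part: x min",np.percentile(q[:,0],[0,1]).round(1),"z",np.median(T[:,2]).round(1),"slope",np.linalg.lstsq(np.c_[T[:,:2],np.ones(len(T))],T[:,2],rcond=None)[0].round(3))
for x in (-55,-45,-35):
    j=abs(q[:,0]-x)<3
    if j.sum(): print("x",x,"y range",np.percentile(q[j,1],[0.5,99.5]).round(1),"mid",(np.percentile(q[j,1],[0.5,99.5]).mean()).round(1))
k=near&(abs(Z-6)<3); 
if k.sum()>50: print("base: xmin",np.percentile(X[k],1).round(1),"y",np.percentile(Y[k],[1,99]).round(1),k.sum())
dd=t[:2]-[512.3,-285.5]; print("tcp case",dd@[np.cos(c),np.sin(c)],dd@[-np.sin(c),np.cos(c)],t[2],s["tcp_rot"],s["ft_force"],s["finger_gap"],s["time"])
E
python3 cov.py
```

```text
time: 37.35
tool_pos: [559.5, -3.4, 192.9]
tcp_rot: [179.9, -0.3, 179.7]
ft_force: [-1.3, 0.5, -2.3]
finger_gap: 9.8
grip_force: 88.6
time: 38.35
tool_pos: [495.2, -285.0, 189.5]
tcp_rot: [179.8, -0.1, -174.1]
ft_force: [1.2, -0.1, -1.7]
finger_gap: 9.9
grip_force: 88.8
cover top part: x min [-56.1 -55.8] z 183.7 slope [ 2.70000e-02 -1.00000e-03  1.84888e+02]
x -55 y range [-41.3  46. ] mid 2.3
x -45 y range [-41.4  46.1] mid 2.3
x -35 y range [-41.3  46.2] mid 2.4
base: xmin -65.1 y [-62.2  63.3] 2604
tcp case -16.825331093837615 2.013098027927283 189.84837608412008 [ 1.79846653e+02 -8.84405164e-02 -1.74089024e+02] [ 0.38827559  0.15590549 -3.03660796] 9.731615919646746 38.4
```

View pics/cov.png

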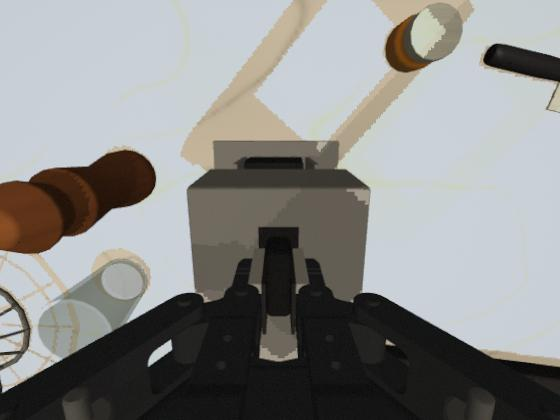

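The cover is aligned over the case, with its front edge at row 187 above the base edge at row 141. I'll correct (-0.9, -1.8) mm and lower it.

```bash
python3 -m jog '[0.001,-0.0018,0.02,0,0,0,0.001,-0.0018,0.04,0,0,0,0.001,-0.0018,0.05,0,0,0,0.001,-0.0018,0.05,0,0,0]'|egrep 'ft|pos'
python3 cov.py
```

```text
tool_pos: [493.2, -287.9, 138.4]
ft_force: [1.2, -0.1, -2.2]
cover top part: x min [-58.5 -58.1] z 132.7 slope [1.90000e-02 1.00000e-03 1.33538e+02]
x -55 y range [-43.8  43.5] mid -0.1
x -45 y range [-43.8  43.5] mid -0.1
x -35 y range [-44.   43.4] mid -0.3
base: xmin -65.3 y [-62.2  63.3] 2926
tcp case -18.7238504515577 -1.0188939391582856 139.64342553213112 [ 1.79840763e+02 -1.18548707e-01 -1.74206996e+02] [ 0.0242158  -0.37553079 -1.32715555] 9.940353575726975 38.95
```

```bash
python3 -m jog '[-0.0013,0.0006,0.0,0,0,0,-0.0013,0.0006,0.015,0,0,0,-0.0013,0.0006,0.03,0,0,0,-0.0013,0.0006,0.04,0,0,0,-0.0013,0.0006,0.04,0,0,0]'|egrep 'ft|pos'
python3 cov.py
python3 -m jog '[0,0,0.01,0,0,0,0,0,0.018,0,0,0,0,0,0.023,0,0,0,0,0,0.025,0,0,0,0,0,0.025,0,0,0]'|egrep 'ft|pos'
python3 cov.py
```

```text
tool_pos: [494.3, -287.1, 98.5]
ft_force: [1.0, -0.1, -2.2]
cover top part: x min [-57.3 -56.9] z 92.8 slope [2.1000e-02 0.0000e+00 9.3714e+01]
x -55 y range [-43.3  44. ] mid 0.4
x -45 y range [-43.3  44.1] mid 0.4
x -35 y range [-43.3  44.1] mid 0.4
base: xmin -65.1 y [-62.5  63.2] 3175
tcp case -17.534085036277794 -0.2498319057925975 99.53510549942682 [ 1.79833330e+02 -1.25013351e-01 -1.74202057e+02] [-1.09559275  0.64436754 -1.62119389] 9.72828612560787 39.625
tool_pos: [495.3, -287.7, 75.2]
ft_force: [-0.3, 1.1, -2.2]
cover top part: x min [-56.3 -56. ] z 69.4 slope [ 2.8000e-02 -1.0000e-03  7.0619e+01]
x -55 y range [-43.9  43.5] mid -0.2
x -45 y range [-44.   43.4] mid -0.3
x -35 y range [-44.   43.4] mid -0.3
base: xmin -65.5 y [-63.   63.9] 3603
tcp case -17.069598217432496 -0.6147074748696069 75.48677528172801 [ 1.79896760e+02 -5.41072231e-02 -1.74201334e+02] [ 0.33892657 -0.24292719 -1.83585672] 9.773881757344098 40.3
```

```bash
for i in 1 2 3; do python3 -m jog '[0,0,0.002,0,0,0,0,0,0.002,0,0,0]'|egrep 'ft|pos';done
python3 cov.py
```

```text
tool_pos: [495.3, -287.7, 73.3]
ft_force: [-0.2, 0.4, -2.6]
tool_pos: [495.1, -287.7, 71.1]
ft_force: [-0.1, -0.1, -1.3]
tool_pos: [495.4, -287.9, 70.6]
ft_force: [-4.7, 4.0, 8.2]
cover top part: x min [-56.2 -55.9] z 64.8 slope [2.9000e-02 0.0000e+00 6.6037e+01]
x -55 y range [-44.2  43.4] mid -0.4
x -45 y range [-44.1  43.4] mid -0.4
x -35 y range [-44.1  43.2] mid -0.4
base: xmin -65.4 y [-63.3  63.8] 4158
tcp case -17.050055848694825 -0.7253832274609804 70.64848380771888 [ 1.79908339e+02 -5.19915699e-02 -1.74199136e+02] [-6.31157895  1.59134878  8.28493342] 9.966251044207985 41.1
```

```bash
python3 -m jog '[0,0,0,0,0,0,0,0,0,0,0,0,0,0,0,0,0,0,0,0,0,0,0,0]' 0.3
python3 -m jog '[0,0,-0.05,0,0,0,0,0,-0.1,0,0,0,0,0,-0.15,0,0,0,0,0,-0.17,0,0,0,0,0,-0.17,0,0,0]'
python3 - <<'E'
from h import *
p=r.snapshot("wrist");P,u,v=world(p); c=np.deg2rad(5.8); save(p,"cov2")
d=P[:,:2]-[512.3,-285.5]; X=d@[np.cos(c),np.sin(c)]; Y=d@[-np.sin(c),np.cos(c)]; Z=P[:,2]
k=(abs(X)<70)&(abs(Y)<60)&(abs(Z-65)<6); T=np.c_[X,Y,Z][k]; print(rect(T),k.sum())
k=k&(abs(Y)<40)&(X>-50)&(X<50); T=np.c_[X,Y,Z][k];print(np.linalg.lstsq(np.c_[T[:,:2],np.ones(len(T))],T[:,2],rcond=None)[0].round(4))
k=(abs(X-75)<20)&(abs(Y)<62)&(Z>60)&(Z<80); print("bar",np.c_[X,Y,Z][k].mean(0).round(1),np.percentile(X[k],[2,98]).round(1), k.sum())
E
```

```text
time: 41.6
tool_pos: [495.3, -287.7, 69.2]
tcp_rot: [179.9, -0.1, -174.2]
ft_force: [-0.6, -1.0, -0.5]
finger_gap: 55.6
grip_force: 0.0
time: 42.22
tool_pos: [496.3, -288.6, 240.7]
tcp_rot: [180.0, 0.1, -174.2]
ft_force: [-0.8, -0.8, 0.2]
finger_gap: 55.4
grip_force: 0.0
(array([7. , 0.3]), array([125.7, 106.5]), -0.1) 8858
[-2.700e-03  1.000e-04  6.495e+01]
bar [68.   0.2 67.4] [55.4 78.3] 1301
```

View pics/cov2.png

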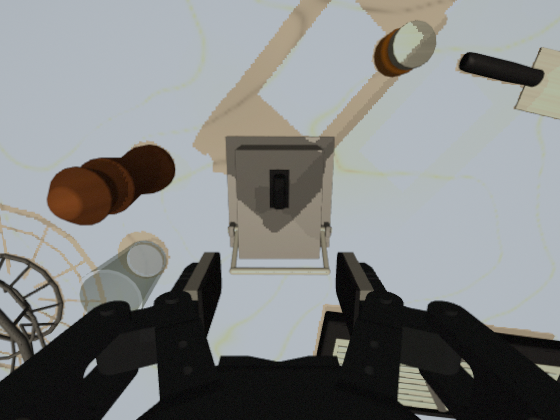

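The cover is seated: its top is at 64.95 mm and level. The bail is at about x=75 in the case frame, behind the cover. I'll shut the fingers and go behind the bail.

```bash
python3 -c "
from h import *
plan((616.8,-274.9,150,-174.2),(616.8,-274.9,58,-174.2))"
```

```text
(616.8, -274.9, 150, -174.2) -> [-0.1222, 0.0006, 0.0883] [0.0023, -0.0014, -0.0001] rows>= 3
(616.8, -274.9, 58, -174.2) -> [-0.0, -0.0, 0.092] [0.0, 0.0, 0.0] rows>= 2
```

```bash
python3 -m jog '[-0.122,0.0006,0,0,0,0,-0.122,0.0006,0,0,0,0,-0.122,0.0006,0.05,0,0,0,-0.122,0.0006,0.088,0,0,0,-0.122,0.0006,0.088,0,0,0]' -1
python3 -m jog '[0,0,0.05,0,0,0,0,0,0.09,0,0,0,0,0,0.09,0,0,0]'
python3 -m jog '[0.008,0,0,0,0,0,0.016,0,0,0,0,0,0.022,0,0,0,0,0,0.022,0,0,0,0,0]'
python3 - <<'E'
from h import *
s=r.sense(); c=np.deg2rad(5.8); d=np.array(s["tool_pos"])[:2]-[512.3,-285.5]
print(d@[np.cos(c),np.sin(c)],d@[-np.sin(c),np.cos(c)],s["tool_pos"][2])
E
```

```text
time: 42.9
tool_pos: [612.6, -272.6, 143.0]
tcp_rot: [179.5, -0.7, -174.2]
ft_force: [-0.8, -0.0, 0.2]
finger_gap: -0.2
grip_force: 0.0
time: 43.28
tool_pos: [613.7, -273.5, 57.7]
tcp_rot: [179.7, -0.4, -174.2]
ft_force: [0.2, 0.3, 0.3]
finger_gap: 0.3
grip_force: 0.0
time: 43.78
tool_pos: [594.9, -277.6, 62.7]
tcp_rot: [180.0, 0.0, -174.2]
ft_force: [1.0, -0.0, 0.2]
finger_gap: -0.2
grip_force: 0.6
83.02207893449068 -0.4728141763004192 62.67807277703827
```

```bash
python3 -m jog '[0.004,0,-0.004,0,0,0,0.008,0,-0.007,0,0,0,0.013,0,-0.007,0,0,0,0.019,0,-0.007,0,0,0,0.025,0,-0.007,0,0,0,0.031,0,-0.007,0,0,0,0.036,0,-0.007,0,0,0,0.036,0,-0.007,0,0,0]'
cat > bar.py <<'E'
from h import *
s=r.sense(); c=np.deg2rad(5.8); d=np.array(s["tool_pos"])[:2]-[512.3,-285.5]
print("tcp",d@[np.cos(c),np.sin(c)],d@[-np.sin(c),np.cos(c)],s["tool_pos"][2],s["ft_force"])
p=r.snapshot("wrist");P,u,v=world(p);save(p,"bar")
d=P[:,:2]-[512.3,-285.5]; X=d@[np.cos(c),np.sin(c)]; Y=d@[-np.sin(c),np.cos(c)]; Z=P[:,2]
k=(X>0)&(X<60)&(abs(Y)<51)&(abs(Y)>18)&(Z>67.5)&(Z<82); T=np.c_[X,Y,Z][k]
print("bar",k.sum(),np.median(T,0).round(1),np.percentile(T[:,0],[5,95]).round(1),np.percentile(Z[k],95))
k=(abs(X)<70)&(abs(Y)<40)&(abs(Z-64)<3)&(X<15);T=np.c_[X,Y,Z][k]; print("cover x",np.percentile(T[:,0],[0,1]),"z",np.median(T[:,2]))
E
python3 bar.py
```

```text
time: 44.78
tool_pos: [558.2, -280.7, 68.0]
tcp_rot: [179.9, -0.1, -174.2]
ft_force: [-0.1, -0.1, -0.1]
finger_gap: 0.1
grip_force: 0.0
tcp 46.16329764922378 0.17201741413867566 68.0235561766084 [-0.14426508 -0.14336531 -0.13605017]
bar 2448 [ 28.3 -18.1  75.7] [25.8 32.4] 76.98133469052704
cover x [-55.92122944 -55.02554047] z 64.82470925445881
```

```bash
python3 -m jog '[0.003,0,0,0,0,0,0.006,0,0,0,0,0,0.006,0,0,0,0,0]'|egrep 'ft|pos'
for i in 1 2 3; do python3 -m jog '[0.001,0,0,0,0,0,0.001,0,0,0,0,0]'|egrep 'ft|pos';done
python3 bar.py
```

```text
tool_pos: [552.7, -281.3, 68.2]
ft_force: [-0.0, 0.2, 0.7]
tool_pos: [551.9, -281.4, 68.3]
ft_force: [1.5, 0.6, -1.8]
tool_pos: [550.9, -281.5, 68.3]
ft_force: [1.2, -0.2, -0.6]
tool_pos: [550.2, -281.6, 68.4]
ft_force: [3.1, 0.1, -1.1]
tcp 38.105565542415135 0.03483813970786098 68.42813909423778 [ 3.12228028  0.14728355 -1.10685927]
bar 2329 [21.3 18.8 73. ] [18.8 25.3] 74.40693140143294
cover x [-56.21008826 -55.16651426] z 64.82960427773729
```

```bash
for i in 1 2 3; do python3 -m jog '[0.001,0,0,0,0,0,0.001,0,0,0,0,0]'|egrep 'ft|pos';done
python3 bar.py
```

```text
tool_pos: [549.9, -281.7, 68.7]
ft_force: [5.7, 1.6, -1.1]
tool_pos: [549.6, -281.8, 69.1]
ft_force: [7.7, 1.5, -0.1]
tool_pos: [549.3, -281.9, 69.6]
ft_force: [10.6, 2.6, -0.1]
tcp 37.15011213196998 -0.19459599109221815 69.63222254668997 [10.6170914   2.5684413  -0.07429754]
bar 2307 [ 21.1 -18.8  73. ] [18.7 25.2] 74.34492415321334
cover x [-56.11280405 -55.4411962 ] z 64.81790009229559
```

The bail is at its stop, with the bar at x 21 and its top at 74 mm. I'll retreat and check from above.

```bash
python3 -m jog '[-0.006,0,0,0,0,0,-0.015,0,-0.02,0,0,0,-0.015,0,-0.08,0,0,0,0.0,0,-0.14,0,0,0,0.04,0,-0.2,0,0,0,0.07,0,-0.23,0,0,0,0.07,0,-0.23,0,0,0,0.07,0,-0.23,0,0,0]'
python3 look.py end bail_bar cover slide_top; python3 bar.py
python3 -c "
from h import *
p=r.snapshot('scene')
for o in r.outline_of(p,'slide_top')[:1]: print(o['score'],rect(world(p,o['region'])[0]))"
```

```text
time: 47.8
tool_pos: [477.3, -289.4, 297.7]
tcp_rot: [179.9, -0.1, -174.2]
ft_force: [0.3, -0.3, 0.1]
finger_gap: 0.4
grip_force: 0.0
bail_bar 0.68 [237.0, 222.0, 326.0, 234.0] ztop 74.3 [ 534.6 -282.6] [104.5   7. ] -85.0
cover 0.69 [241.0, 154.0, 319.0, 251.0] ztop 66.3 [ 515.6 -285.7] [118.   88.4] 5.7
[ 477.45509439 -288.80911316  296.3330757 ] [ 179.75732856   -0.20917716 -174.16932795] 48.0
tcp -35.00093111434485 0.22912429141370927 296.333075696897 [ 0.48276595 -0.56949498  0.29307551]
bar 323 [ 21.8 -18.5  73.1] [19.1 25.3] 74.55630551683424
cover x [-55.80529567 -55.6266442 ] z 64.90409299191
0.44 (array([690.9, -14. ]), array([23.9, 13.3]), -89.0)
```

View pics/end.png

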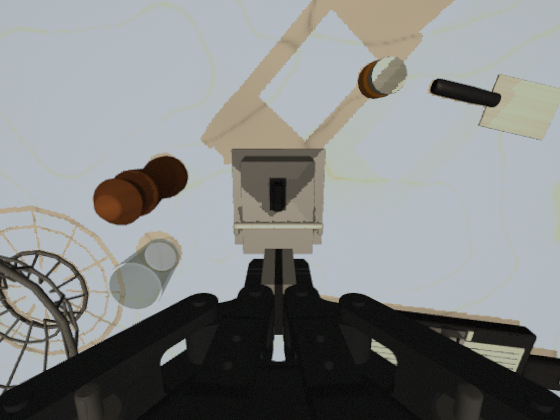

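The bail lies down across the seated cover at (278,227), and the grip is still at its stop. I'm handing in.

```bash
python3 -c "
from bench import r
print(r.hand_in())"
```

```text
the job is handed in; nothing more can be done
None
```

The job is handed in (no verdict came back): the thickness grip is at its stop, all four inserts are stacked flush against the end wall, the cover is seated, and the bail is fully down.

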